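Unlock the colour rack and fetch the red glass chunk

ROBOT

A 7-joint arm with a two-finger parallel gripper is mounted at the origin on the work surface. World frame = base frame: x ahead of the robot, y to its left, z up, the work surface at z = 0. Lengths are in m, angles in rad, forces in N, time in s.
With the tool pointing down it reaches from about 0.425 to 0.975 m from the base axis. Payload 16.7 kg.
Tool frame: the origin (TCP) lies on the centre line of the jaws, within the pads' length; the fingertips stand 19 mm ahead of it and the grasp point (between the pads) is the TCP (robot.tip_reach is the distance from the TCP to the fingertips, in m); z points along the fingers, x is the direction in which the jaws open and shut, and the axes are right-handed (so a half turn about z gives the same grasp; the last joint's range is limited). The gripper opens to 85 mm and grips with 20 to 120 N. Pads are 22 mm wide; open, the fingers measure 114 mm over their backs; the gripper's body (76 mm by 85 mm) begins 54 mm behind the grasp point. The pads swing forward as they close: fully open they stand 13 mm farther back than shut.
Start: joints at [-1.337, 0.426, 0.074, 1.606, -0.034, 1.111, -0.067], TCP at [0.252, 0.626, 0.25] pointing down, gripper open.
Joint ranges: [-2.85, 2.85], [-0.5, 2.14], [-1.23, 1.37], [0.21, 2.46], [-1.02, 4.16], [0.16, 2.05], [-2.73, 2.73]. Speed limits (rad/s): [1.89, 1.89, 2.39, 2.39, 3.01, 3.01, 3.01].

INTERFACE

Orientations are given as a unit quaternion [x, y, z, w].
In Python, from cell import robot gives the robot as it stands.
- The arm moves only by the tool jog_arm, never from a script. Its argument "targets" is a list of rows, each an object of numbers: "dx", "dy", "dz": the shift along the tool's x, y, z in m; "wx", "wy", "wz": the turn, a rotation vector about the tool's x, y, z in rad; "jaw": the opening, from -1 (shut) to 1 (fully open), so that 0 is half open. A call has 1 to 10 rows; each row shifts and turns the commanded pose from where the row before left it, along the tool's axes as they then stand; what a row does not reach is not made up. A row lasts 1/8 s, in which the tool goes at most 62.5 mm and 10.7 degrees, less where a joint would pass 70% of its speed; a pose out of reach is approached as far as the arm can. A call with a gripper value outside its range is refused whole. The fingers move at their own pace and stop on an object; "squeeze" is the grip in N (left out, the last holds). Time passes only in rows, so rows that do not move let the fingers close. It gives the time, the measured TCP pose, the force and the opening at its end, in the units of the state.
- robot.read_state(): the state, without advancing time (a new reading comes with each control period).
- robot.camera(name): name is "scene" or "top" or "wrist"; returns a dict with "image" (420x560x3 uint8, red, green, blue), "depth" (420x560 float32, m along the optical axis (not along the pixel's ray), 0 where there is no reading), "intrinsics" (3x3 intrinsics, pixels), "distortion" ([k1, k2, p1, p2, k3] as OpenCV has them; the pictures are not rectified), "cam_to_world" (4x4, takes a point from camera to world coordinates). Camera axes: x right, y down, z forward; pixel columns grow to the right and rows downward; lengths in m; the calibration is good to about 2 mm. A picture is of the moment at which its call begins.
- robot.hand_in(): hands the job in, once; it reports no verdict.
The state is a dict: "time_s": time; "joints": joint angles; "qd": joint speeds; "effort": joint torques, N m; "position": TCP position; "orientation": TCP orientation; "wrist_force": force on the tool from outside, world axes, zero at the start; "ft_torque": the same for the moment, N m; "width": finger opening in m.
Only numpy, scipy, OpenCV 4.12 (cv2) and the standard library are available. Lean on these libraries where they do the work, as an engineer would, in place of code of your own. Each camera call takes 0.05 s, during which the arm holds its last target. There are 200 camera calls.

TASK

Pull the colour rack's lock rod out to its middle click and leave it there, so that the lids are free; then open only the red-knobbed lid, swing it up past upright and leave it open, take out the red glass chunk and lay it gently, without dropping it, lengthwise between the two rails of the preheat rest. Leave the other lids shut and do not disturb the vase, the jacks or the paddle.

Things in the scene. Friction and masses are not known exactly. Their poses are not given: they have to be found in the camera images.
- rack_mid (a point): Colour rack: fixed steel base plate with four small lidded steel boxes standing side by side in a row. This point is the middle of the row, 8 mm above the bench. Its x axis points from the robot side (front) to the hinge side (back), its y axis runs along the row, z is up. Box centres lie at y = -105, -35, 35 and 105 mm along the row, x = 0; which colour stands at which place changes.
- lock_rod (a joint): Lock rod: aluminium bar sliding along the front of the row, its top 65.5 mm above the bench. Value in m: 0 = inner stop, grows as it is pulled out towards the row's -y end, 0.04 = outer stop; starts at 0 to 0.008. It slides with about 3 N. Its tabs hold ALL lids shut except near the middle click, which lies somewhere from 0.014 to 0.026, new each time: feel for it or watch the pin.
- rod_grip (a point): Grip of the lock rod: black upright post, 16 mm (row x) by 14 mm (row y), top 100 mm above the bench, on the part of the rod that sticks out at the row's -y end. This point is on its axis 10 mm below its top and moves with the rod. 33 mm clear between post and grey cover when the rod is in. The post carries on down to the rod's top, 65.5 mm above the bench.
- pin (a joint): Brass detent pin (8 mm across) in the top of the grey cover at the row's -y end. Value in m: about 0.0025 while the rod is off the middle click (pin 5 mm proud of the cover), about 0 when it has dropped into the rod's groove (2 mm proud). The click draws the rod to its centre if let go within 3 mm, and takes 8 to 15 N to leave.
- rest: Preheat rest, fixed: dark steel foot 120 by 70 mm with two steel rails along its x axis (6 mm thick, 100 mm long, 14 mm apart, on the rest's centre line, tops 33 mm above the bench). Two feet at x = +-45 mm carry the rails, free space beside them. Origin: underside centre.
- rest_seat (a point): Where the centre of a glass chunk lies when it rests between the two rails, midway along them: 43 mm above the bench. Axes as the rest; the chunk's length goes along x.
- chunk_red_center (a point): Centre of the red glass chunk: a solid glass rod piece, 24 mm diameter, 40 mm long, about 45 g, its length along its x axis. It lies on the floor of the red box (floor 12 mm above the bench, so its centre is at 24 mm), about across the box (along the row), hidden until the lid is open.
- vase: Finished red glass vase standing free on the bench, 80 mm wide, 125 mm high. Bystander. Origin: underside centre.
- jacks: Jacks (big steel tongs), 265 mm long, 8 mm thick, lying loose on the bench behind the rack. Bystander. Origin: underside, near its middle; length along its x.
- paddle: Wooden paddle, 200 mm long, 12 mm thick, lying loose on the bench to the right. Bystander. Origin: underside, near its middle; length along its x.
- lid_red (a joint): Lid of the red box: value in rad, 0 = shut, grows as its front edge rises, 1.57 = upright, 1.9 = stop (leaning back). A stiff hinge: it stays at any angle where it is left; lifting takes about 2 to 4 N at the knob. While the lock rod holds it, it moves less than 0.05.
- lid_red_knob (a point): Knob of the red lid: upright red block on the lid's middle line, 14 mm (row x) by 16 mm (along the row), 34 mm tall from the lid's top, its top 93 mm above the bench when shut. This point is on its axis, 9 mm below its top (25 mm above the lid's top face). Box: 116 mm (row x) by 62 mm (along the row), walls 4 mm, rim 53 mm above the bench, floor 12 mm; steel lid 6 mm thick with a flat red patch.
- lid_blue (a joint): Lid of the blue box: value in rad, 0 = shut, grows as its front edge rises, 1.57 = upright, 1.9 = stop (leaning back). A stiff hinge: it stays at any angle where it is left; lifting takes about 2 to 4 N at the knob. While the lock rod holds it, it moves less than 0.05.
- lid_blue_knob (a point): Knob of the blue lid: upright blue block on the lid's middle line, 14 mm (row x) by 16 mm (along the row), 34 mm tall from the lid's top, its top 93 mm above the bench when shut. This point is on its axis, 9 mm below its top (25 mm above the lid's top face). Box and lid as the red one.
- lid_green (a joint): Lid of the green box: value in rad, 0 = shut, grows as its front edge rises, 1.57 = upright, 1.9 = stop (leaning back). A stiff hinge: it stays at any angle where it is left; lifting takes about 2 to 4 N at the knob. While the lock rod holds it, it moves less than 0.05.
- lid_green_knob (a point): Knob of the green lid: upright green block on the lid's middle line, 14 mm (row x) by 16 mm (along the row), 34 mm tall from the lid's top, its top 93 mm above the bench when shut. This point is on its axis, 9 mm below its top (25 mm above the lid's top face). Box and lid as the red one.
- lid_yellow (a joint): Lid of the yellow box: value in rad, 0 = shut, grows as its front edge rises, 1.57 = upright, 1.9 = stop (leaning back). A stiff hinge: it stays at any angle where it is left; lifting takes about 2 to 4 N at the knob. While the lock rod holds it, it moves less than 0.05.
- lid_yellow_knob (a point): Knob of the yellow lid: upright yellow block on the lid's middle line, 14 mm (row x) by 16 mm (along the row), 34 mm tall from the lid's top, its top 93 mm above the bench when shut. This point is on its axis, 9 mm below its top (25 mm above the lid's top face). Box and lid as the red one.
- lid_red_hinge (a point): Hinge axis of the red lid: at the back rim of the box, 53.5 mm above the bench; 85 mm behind the knob. The axis runs along the row. From the hinge the lid reaches 116 mm to its front edge, then 16 mm more with a 12 mm wide, 6 mm thick tongue in the middle of that edge.
- chunk_red: The red glass chunk itself; its origin lies on its surface and turns as it rolls, so use point chunk_red_center.
Mind the look-alikes: they are no part of the job. Of the things like the rest, leave any that is brown or turquoise; of the rest the larger one is meant.

How it is judged:
By the outcome, as a careful person would: the job done as asked, in the order asked, and still so for the second after the job is handed in, with the robot touching nothing.
It also fails if it takes over 72 s, if anything falls off the work surface, if the arm or the gripper's body presses on something with over 40 N, if the wrist force passes 120 N, or if a joint passes its speed limit or range.

## Working session

There is one attempt and no reset: what is moved stays moved. The work goes in short steps, Python scripts to look and compute and a tool call to move; the robot and the scene stay as the last step left them, time stands still between calls to the robot, and variables do not carry over. Pictures are saved under pics/ and viewed, about 8 in all and at most 12, crops included, and the job is handed in when it is done.

Besides the shell and the picture viewer there is one more tool, called after "Request:" by a JSON object that holds its "name" and its "arguments". jog_arm: Moves the arm, as the interface text tells. Its arguments: {"type":"object","properties":{"targets":{"type":"array","items":{"type":"object","properties":{"dx":{"type":"number"},"dy":{"type":"number"},"dz":{"type":"number"},"wx":{"type":"number"},"wy":{"type":"number"},"wz":{"type":"number"},"jaw":{"type":"number"}}}},"squeeze":{"type":"number"}},"required":["targets"]}

```bash
mkdir -p pics; cat > h.py <<'E'
import numpy as np, cv2
from cell import robot
from scipy.spatial.transform import Rotation as R
def cam(n,save=None):
    c=robot.camera(n)
    c={k:(np.array(v) if not isinstance(v,np.ndarray) else v) for k,v in c.items()}
    if save:
        cv2.imwrite(f'pics/{save}.png',c['image'][:,:,::-1]); np.savez(f'pics/{save}.npz',**c)
    return c
def load(s): return dict(np.load(f'pics/{s}.npz'))
def ray(c,u,v):
    p=cv2.undistortPoints(np.array([[[u,v]]],float),c['intrinsics'].astype(float),c['distortion'].astype(float))[0,0]
    return np.array([p[0],p[1],1.])
def at_z(c,u,v,z):
    T=c['cam_to_world']; d=T[:3,:3]@ray(c,u,v); o=T[:3,3]; return o+d*(z-o[2])/d[2]
def at_d(c,u,v,r=1):
    p=c['depth'][int(v)-r:int(v)+r+1,int(u)-r:int(u)+r+1]; d=np.median(p[p>0]) if (p>0).any() else np.nan
    T=c['cam_to_world']; return T[:3,3]+T[:3,:3]@ray(c,u,v)*d
def proj(c,P):
    T=np.linalg.inv(c['cam_to_world']); q=T[:3,:3]@np.array(P)+T[:3,3]
    return cv2.projectPoints(q.reshape(1,1,3),np.zeros(3),np.zeros(3),c['intrinsics'].astype(float),c['distortion'].astype(float))[0][0,0]
def crop(c,u0,v0,u1,v1,s,name): cv2.imwrite(f'pics/{name}.png',cv2.resize(c['image'][v0:v1,u0:u1,::-1],None,fx=s,fy=s,interpolation=cv2.INTER_CUBIC))
def tool(p,yaw=None):
    """show shift in tool axes from current pose to world point p"""
    s=robot.read_state(); Rm=R.from_quat(s['orientation']); return Rm.inv().apply(np.array(p)-s['position'])
E
python3 - <<'E'
from h import *
a=cam('top','top0');b=cam('scene','scene0')
cv2.imwrite('pics/both0.png',cv2.resize(np.vstack([a['image'],b['image']])[:,:,::-1],None,fx=.71,fy=.71))
s=robot.read_state();print(s,a['cam_to_world'],b['cam_to_world'],a['intrinsics'])
E
```

```text
{'time_s': 0.1, 'joints': array([-1.33748342,  0.42667185,  0.07385695,  1.60653658, -0.03410104,
        1.1107965 , -0.0671232 ]), 'qd': array([-0.00107357, -0.00097302,  0.00174198, -0.0009754 ,  0.0005398 ,
        0.00038936, -0.00061858]), 'effort': array([ 6.22773223e-03, -9.51536536e+01,  3.77046168e+00, -4.64405823e+01,
        1.95055862e-02,  6.39122256e-03, -9.97772804e-05]), 'position': array([0.2520301 , 0.62581444, 0.24968197]), 'orientation': array([ 8.28729519e-01,  5.59649043e-01, -4.53616415e-04,  3.55688900e-04]), 'wrist_force': array([ 0.31862563,  0.35447753, -0.20692795]), 'ft_torque': array([-0.01287887,  0.03136372,  0.037068  ]), 'width': 0.08510148902201674} [[-0.00818494 -0.98311492  0.18280606  0.31785342]
 [-0.99968984  0.01234485  0.0216295   0.07495416]
 [-0.023521   -0.18257232 -0.98291104  1.38319991]
 [ 0.          0.          0.          1.        ]] [[-0.88715284  0.26579227 -0.37724568  1.16943722]
 [ 0.46100391  0.54739944 -0.69844774  1.26792851]
 [ 0.02086206 -0.79354163 -0.60815824  1.11586646]
 [ 0.          0.          0.          1.        ]] [[470.85639039   0.         279.81923697]
 [  0.         470.85639039 214.091677  ]
 [  0.           0.           1.        ]]
```

View pics/top0.png

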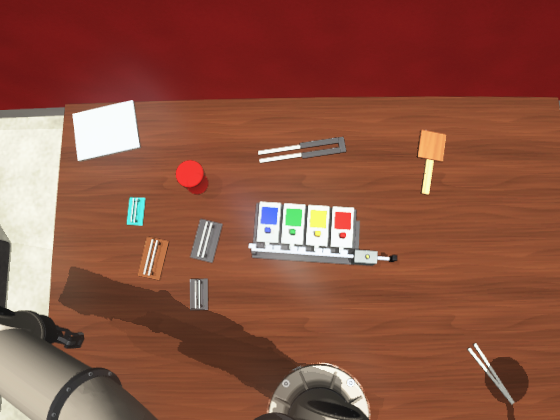

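View pics/scene0.png

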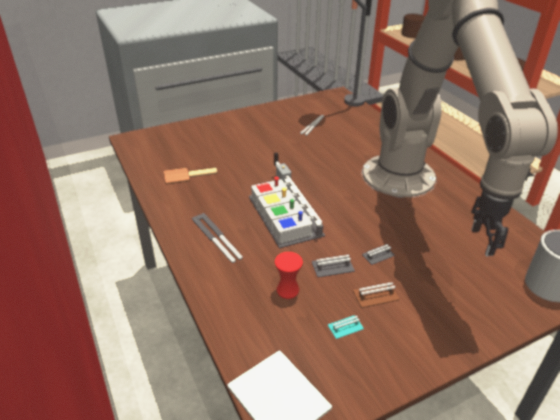

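Top view: blue, green, yellow and red lids run left to right (knobs about v 232), the rod grip is at (393,258), and the larger dark rest is at (206,240). I'll enlarge these areas.

```bash
python3 - <<'E'
from h import *
a=load('top0')
A=cv2.resize(a['image'][190:275,240:405,::-1],None,fx=4.8,fy=4.8,interpolation=cv2.INTER_CUBIC)
cv2.imwrite('pics/c1.png',A)
crop(a,180,210,235,270,9,'c2')
print([at_d(a,u,v).round(4) for u,v in [(269,215),(342,218),(317,216),(293,216),(206,240)]])
E
```

```text
[array([0.561 , 0.1349, 0.0638]), array([ 0.5504, -0.0731,  0.0601]), array([ 0.557 , -0.002 ,  0.0602]), array([0.5574, 0.0665, 0.0629]), array([0.498 , 0.3238, 0.0111])]
```

View pics/c1.png

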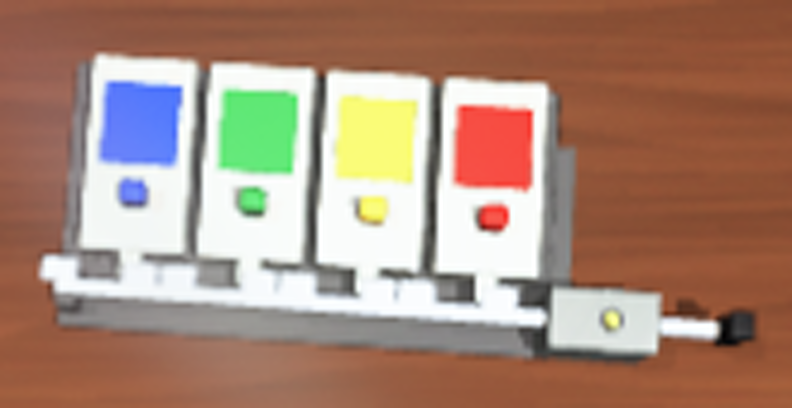

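View pics/c2.png

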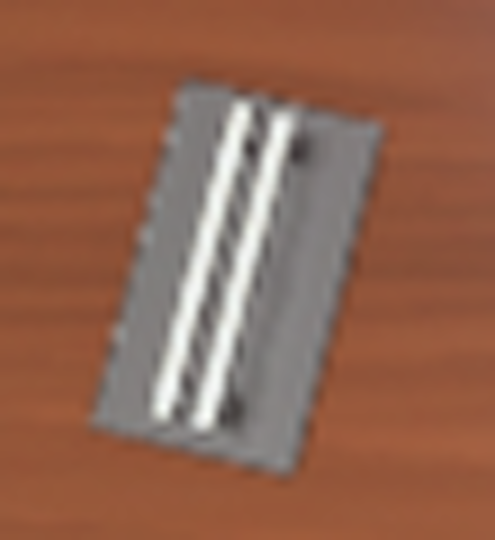

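c1 shows knob tops at crop x 132/252/374/494, the pin at (612,320) and the post at (738,325). c2 shows rails from (243,103) to (163,415) and (285,113) to (205,425), with the foot around them.

```bash
python3 - <<'E'
from h import *
a=load('top0')
f=lambda x,y:(240+x/4.8-.4,190+y/4.8-.4)
g=lambda x,y:(180+x/9-.44,210+y/9-.44)
K=np.array([at_z(a,*f(*p),.093) for p in [(132,187),(252,196),(374,205),(494,214)]]);print('knobs',K.round(4))
d=K[0]-K[3];print('len',np.linalg.norm(d),'row y yaw',np.degrees(np.arctan2(d[1],d[0])))
L=np.array([at_z(a,*f(*p),.059) for p in [(95,55),(547,84),(78,245),(540,276)]]);print('lidcorners',L.round(4)); 
print('post',at_z(a,*f(741,322),.1),'pin',at_z(a,*f(612,318),.085),'rod',at_z(a,*f(690,326),.0655))
r=np.array([at_z(a,*g(*p),.033) for p in [(243,103),(285,113),(163,415),(205,425)]]);print(r.round(4),r.mean(0));dd=r[:2].mean(0)-r[2:].mean(0);print(np.linalg.norm(dd),np.degrees(np.arctan2(dd[1],dd[0])))
q=np.array([at_z(a,*g(*p),.01) for p in [(182,82),(382,125),(92,425),(293,472)]]);print(q.mean(0));dd=q[:2].mean(0)-q[2:].mean(0);print(np.linalg.norm(dd),np.degrees(np.arctan2(dd[1],dd[0])))
s=robot.read_state();print(R.from_quat(s['orientation']).as_matrix().round(3))
E
```

```text
knobs [[ 5.174e-01  1.390e-01  9.300e-02]
 [ 5.114e-01  6.970e-02  9.300e-02]
 [ 5.053e-01 -5.000e-04  9.300e-02]
 [ 4.992e-01 -6.940e-02  9.300e-02]]
len 0.20917680697859237 row y yaw 84.9964616663451
lidcorners [[ 0.603   0.1626  0.059 ]
 [ 0.5819 -0.1074  0.059 ]
 [ 0.4884  0.1727  0.059 ]
 [ 0.4668 -0.0991  0.059 ]]
post [ 0.43440968 -0.20735823  0.1       ] pin [ 0.43912303 -0.13632231  0.085     ] rod [ 0.43563784 -0.18493914  0.0655    ]
[[0.5511 0.3193 0.033 ]
 [0.5476 0.3055 0.033 ]
 [0.4496 0.3433 0.033 ]
 [0.4463 0.3296 0.033 ]] [0.49866289 0.32444188 0.033     ]
0.10420352060464341 -13.364369796112353
[0.49780349 0.32429492 0.01      ]
0.11716337987618126 -13.566484883354745
[[ 0.374  0.928 -0.   ]
 [ 0.928 -0.374 -0.001]
 [-0.001  0.    -1.   ]]
```

```bash
cat >> h.py <<'E'
def yaw_now(s):
    m=R.from_quat(s['orientation']).as_matrix(); return np.arctan2(m[1,0],m[0,0])
def plan(wps,p=None,yaw=None):
    """wps: (x,y,z,yawdeg,n); tool down; prints rows in tool axes"""
    s=robot.read_state(); p=np.array(s['position'] if p is None else p,float); y=yaw_now(s) if yaw is None else np.radians(yaw)
    for x,yy,z,yd,n in wps:
        dp=(np.array([x,yy,z])-p)/n; dyw=((np.radians(yd)-y+np.pi)%(2*np.pi)-np.pi)/n
        for i in range(n):
            c,sn=np.cos(y),np.sin(y)
            # tool x=(c,s), tool y=(s,-c), z=down
            r=[round(float(k),3) for k in (dp[0]*c+dp[1]*sn, dp[0]*sn-dp[1]*c, -dp[2], -dyw)]
            p=p+np.array([r[0]*c+r[1]*sn, r[0]*sn-r[1]*c, -r[2]]); y-=r[3]
            print(r)
        print('--',p.round(4),np.degrees(y).round(1))
ex=np.array([np.cos(np.radians(-5)),np.sin(np.radians(-5)),0]); ey=np.array([-ex[1],ex[0],0])
def st():
    s=robot.read_state(); f=np.array(s['wrist_force']); print('t',round(s['time_s'],2),'p',np.array(s['position']).round(4),'yaw',np.degrees(yaw_now(s)).round(2),'w',round(s['width'],4),'F row',(f@ex).round(1),(f@ey).round(1),f[2].round(1)); return s
E
python3 - <<'E'
from h import *
plan([(.5,.2,.25,27,10),(.437,-.207,.2,-5,8)])
E
```

```text
[-0.03, 0.039, -0.0, 0.072]
[-0.027, 0.041, -0.0, 0.072]
[-0.024, 0.043, -0.0, 0.072]
[-0.021, 0.044, -0.0, 0.072]
[-0.018, 0.046, -0.0, 0.072]
[-0.015, 0.047, -0.0, 0.072]
[-0.011, 0.048, -0.0, 0.072]
[-0.008, 0.049, -0.0, 0.072]
[-0.004, 0.049, -0.0, 0.072]
[-0.001, 0.049, -0.0, 0.072]
-- [0.4998 0.2006 0.2497] 26.8
[-0.03, 0.042, 0.006, 0.069]
[-0.027, 0.044, 0.006, 0.069]
[-0.024, 0.046, 0.006, 0.069]
[-0.021, 0.047, 0.006, 0.069]
[-0.017, 0.049, 0.006, 0.069]
[-0.014, 0.05, 0.006, 0.069]
[-0.011, 0.05, 0.006, 0.069]
[-0.007, 0.051, 0.006, 0.069]
-- [ 0.437  -0.2076  0.2017] -4.8
```

Request:
{"name": "jog_arm", "arguments": {"targets": [{"dx": -0.03, "dy": 0.039, "wz": 0.072}, {"dx": -0.027, "dy": 0.041, "wz": 0.072}, {"dx": -0.024, "dy": 0.043, "wz": 0.072}, {"dx": -0.021, "dy": 0.044, "wz": 0.072}, {"dx": -0.018, "dy": 0.046, "wz": 0.072}, {"dx": -0.015, "dy": 0.047, "wz": 0.072}, {"dx": -0.011, "dy": 0.048, "wz": 0.072}, {"dx": -0.008, "dy": 0.049, "wz": 0.072}, {"dx": -0.004, "dy": 0.049, "wz": 0.072}, {"dx": -0.001, "dy": 0.049, "wz": 0.072}]}}

```text
schema error: expected keys dx, dy, dz, wx, wy, wz, jaw
```

Request:
{"name": "jog_arm", "arguments": {"targets": [{"dx": -0.03, "dy": 0.042, "dz": 0.006, "wz": 0.069, "jaw": 0.2}, {"dx": -0.027, "dy": 0.044, "dz": 0.006, "wz": 0.069}, {"dx": -0.024, "dy": 0.046, "dz": 0.006, "wz": 0.069}, {"dx": -0.021, "dy": 0.047, "dz": 0.006, "wz": 0.069}, {"dx": -0.017, "dy": 0.049, "dz": 0.006, "wz": 0.069}, {"dx": -0.014, "dy": 0.05, "dz": 0.006, "wz": 0.069}, {"dx": -0.011, "dy": 0.05, "dz": 0.006, "wz": 0.069}, {"dx": -0.007, "dy": 0.051, "dz": 0.006, "wz": 0.069}]}}

```text
schema error: expected keys dx, dy, dz, wx, wy, wz, jaw
```

```bash
python3 - <<'E'
from h import *
st()
c=cam('wrist','w1');crop(c,0,0,560,420,1.4,'w1b')
print(proj(c,[.4344,-.2074,.1]),proj(c,[.4391,-.1363,.085]),c['cam_to_world'].round(3))
E
```

```text
t 0.1 p [0.252  0.6258 0.2497] yaw 68.06 w 0.0851 F row 0.3 0.4 -0.2
[-324.34174105  596.67909717] [-252.43874948  565.55964975] [[ 0.374  0.895  0.243  0.19 ]
 [ 0.928 -0.36  -0.099  0.65 ]
 [-0.001  0.262 -0.965  0.374]
 [ 0.     0.     0.     1.   ]]
```

View pics/w1b.png

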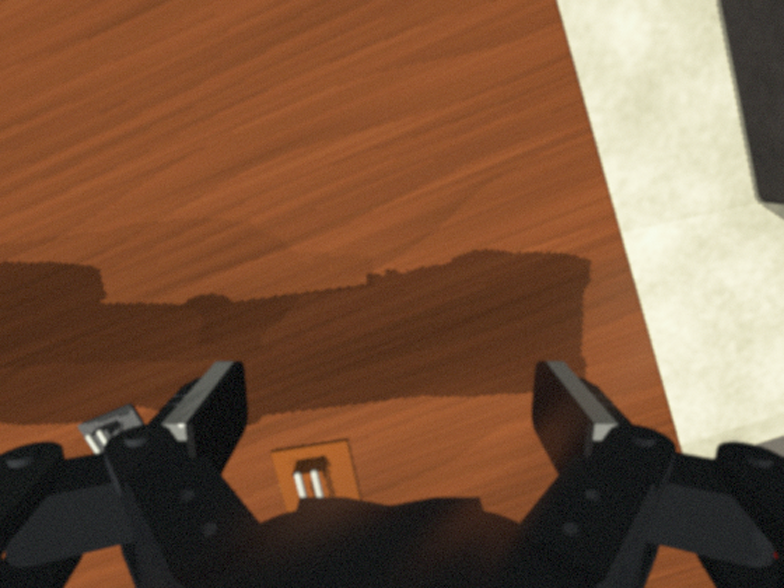

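The jog needs all seven keys in every row, so the arm hasn't moved. The picture shows only empty bench and rests. It does show that the wrist camera looks towards tool -y. I'll retry with full rows.

Request:
{"name": "jog_arm", "arguments": {"targets": [{"dx": -0.03, "dy": 0.039, "dz": 0, "wx": 0, "wy": 0, "wz": 0.072, "jaw": 1}, {"dx": -0.027, "dy": 0.041, "dz": 0, "wx": 0, "wy": 0, "wz": 0.072, "jaw": 1}, {"dx": -0.024, "dy": 0.043, "dz": 0, "wx": 0, "wy": 0, "wz": 0.072, "jaw": 1}, {"dx": -0.021, "dy": 0.044, "dz": 0, "wx": 0, "wy": 0, "wz": 0.072, "jaw": 1}, {"dx": -0.018, "dy": 0.046, "dz": 0, "wx": 0, "wy": 0, "wz": 0.072, "jaw": 1}, {"dx": -0.015, "dy": 0.047, "dz": 0, "wx": 0, "wy": 0, "wz": 0.072, "jaw": 1}, {"dx": -0.011, "dy": 0.048, "dz": 0, "wx": 0, "wy": 0, "wz": 0.072, "jaw": 1}, {"dx": -0.008, "dy": 0.049, "dz": 0, "wx": 0, "wy": 0, "wz": 0.072, "jaw": 1}, {"dx": -0.004, "dy": 0.049, "dz": 0, "wx": 0, "wy": 0, "wz": 0.072, "jaw": 1}, {"dx": -0.001, "dy": 0.049, "dz": 0, "wx": 0, "wy": 0, "wz": 0.072, "jaw": 1}]}}

```text
time_s: 1.4
position: [0.5004, 0.1995, 0.2504]
orientation: [0.973, 0.231, 0.0, -0.0]
wrist_force: [0.2, 0.2, -0.3]
width: 0.0851
```

Request:
{"name": "jog_arm", "arguments": {"targets": [{"dx": -0.03, "dy": 0.042, "dz": 0.006, "wx": 0, "wy": 0, "wz": 0.069, "jaw": 0.2}, {"dx": -0.027, "dy": 0.044, "dz": 0.006, "wx": 0, "wy": 0, "wz": 0.069, "jaw": 0.2}, {"dx": -0.024, "dy": 0.046, "dz": 0.006, "wx": 0, "wy": 0, "wz": 0.069, "jaw": 0.2}, {"dx": -0.021, "dy": 0.047, "dz": 0.006, "wx": 0, "wy": 0, "wz": 0.069, "jaw": 0.2}, {"dx": -0.017, "dy": 0.049, "dz": 0.006, "wx": 0, "wy": 0, "wz": 0.069, "jaw": 0.2}, {"dx": -0.014, "dy": 0.05, "dz": 0.006, "wx": 0, "wy": 0, "wz": 0.069, "jaw": 0.2}, {"dx": -0.011, "dy": 0.05, "dz": 0.006, "wx": 0, "wy": 0, "wz": 0.069, "jaw": 0.2}, {"dx": -0.007, "dy": 0.051, "dz": 0.006, "wx": 0, "wy": 0, "wz": 0.069, "jaw": 0.2}]}}

```text
time_s: 2.4
position: [0.4367, -0.2087, 0.2023]
orientation: [0.999, -0.043, 0.0, -0.0]
wrist_force: [1.0, -0.1, 0.2]
width: 0.0512
```

```bash
python3 - <<'E'
from h import *
st()
c=cam('wrist','w2');crop(c,0,0,560,420,1.4,'w2b')
print(proj(c,[.4344,-.2074,.1]),proj(c,[.4391,-.1363,.085]))
E
```

```text
t 2.4 p [ 0.4367 -0.2087  0.2023] yaw -4.93 w 0.0512 F row 1.0 0.0 0.2
[275.02976482 210.61960584] [272.84167217 103.662754  ]
```

View pics/w2b.png

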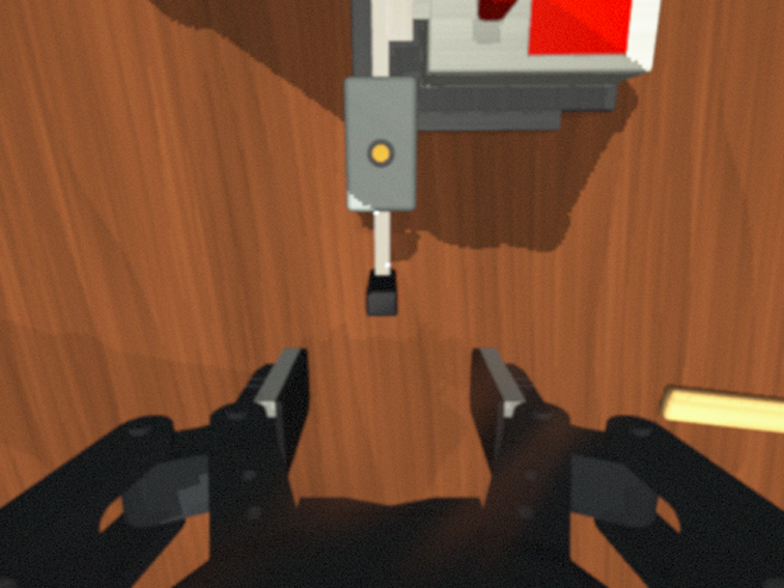

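The post top is at (382,302) in the enlarged view, the pin at (380,153), and the fingers are roughly centred. I'll compute a refined position.

```bash
python3 - <<'E'
from h import *
c=load('w2')
P=at_z(c,382/1.4,301/1.4,.1);print(P,at_d(c,273,214),at_z(c,380/1.4,153/1.4,.085),at_d(c,272,130),at_d(c,272,109))
plan([(P[0],P[1]-.001,.091,-5,6)])
E
```

```text
[ 0.43261978 -0.21041603  0.1       ] [ 0.43278669 -0.20967914  0.10008712] [ 0.43781046 -0.13987061  0.085     ] [ 0.43682784 -0.15390118  0.078378  ] [ 0.43819871 -0.13969646  0.08374722]
[-0.0, -0.0, 0.019, -0.001]
[-0.0, -0.0, 0.019, -0.001]
[-0.0, -0.0, 0.019, -0.001]
[-0.0, -0.0, 0.019, -0.001]
[-0.0, -0.0, 0.019, -0.001]
[-0.0, -0.0, 0.019, -0.001]
-- [ 0.4349 -0.2146  0.0881] -5.1
```

```bash
python3 - <<'E'
from h import *
st()
print(tool([.4326,-.211,.091]))
E
```

```text
t 2.45 p [ 0.4349 -0.2146  0.2021] yaw -5.42 w 0.0511 F row -4.8 -4.1 0.3
[-0.00266117 -0.00356793  0.1110617 ]
```

Request:
{"name": "jog_arm", "arguments": {"targets": [{"dx": -0.002, "dy": 0, "dz": 0.025, "wx": 0, "wy": 0, "wz": 0, "jaw": 0.2}, {"dx": 0, "dy": 0, "dz": 0.025, "wx": 0, "wy": 0, "wz": 0, "jaw": 0.2}, {"dx": 0, "dy": 0, "dz": 0.01, "wx": 0, "wy": 0, "wz": 0, "jaw": 0.2}, {"dx": 0, "dy": 0, "dz": 0.0, "wx": 0, "wy": 0, "wz": 0, "jaw": 0.2}]}}

```text
time_s: 2.95
position: [0.4349, -0.2072, 0.1422]
orientation: [0.999, -0.042, -0.001, 0.0]
wrist_force: [0.9, -0.7, -0.3]
width: 0.0512
```

```bash
python3 - <<'E'
from h import *
st()
print(tool([.4326,-.211,.091]))
E
```

```text
t 2.95 p [ 0.4349 -0.2072  0.1422] yaw -4.82 w 0.0512 F row 1.0 -0.6 -0.3
[-0.00194231  0.00399066  0.05116935]
```

Request:
{"name": "jog_arm", "arguments": {"targets": [{"dx": -0.002, "dy": 0.004, "dz": 0.005, "wx": 0, "wy": 0, "wz": 0, "jaw": 0.2}, {"dx": 0, "dy": 0, "dz": 0.02, "wx": 0, "wy": 0, "wz": 0, "jaw": 0.2}, {"dx": 0, "dy": 0, "dz": 0.02, "wx": 0, "wy": 0, "wz": 0, "jaw": 0.2}, {"dx": 0, "dy": 0, "dz": 0.006, "wx": 0, "wy": 0, "wz": 0, "jaw": 0.2}, {"dx": 0, "dy": 0, "dz": 0, "wx": 0, "wy": 0, "wz": 0, "jaw": -0.8}, {"dx": 0, "dy": 0, "dz": 0, "wx": 0, "wy": 0, "wz": 0, "jaw": -0.8}, {"dx": 0, "dy": 0, "dz": 0, "wx": 0, "wy": 0, "wz": 0, "jaw": -0.8}, {"dx": 0, "dy": 0, "dz": 0, "wx": 0, "wy": 0, "wz": 0, "jaw": -0.8}], "squeeze": 60}}

```text
time_s: 3.95
position: [0.4327, -0.2111, 0.0921]
orientation: [0.999, -0.042, 0.0, -0.0]
wrist_force: [-5.1, -0.1, 8.1]
width: 0.0147
```

```bash
python3 - <<'E'
from h import *
st()
c=cam('wrist','w3')
print(proj(c,[.4378,-.1398,.083]),c['cam_to_world'][:3,3])
E
```

```text
t 3.95 p [ 0.4327 -0.2111  0.0921] yaw -4.82 w 0.0147 F row -5.1 -0.5 8.1
[277.14591682  97.13768526] [ 0.43734663 -0.14614334  0.21621295]
```

```bash
python3 - <<'E'
from h import *
c=load('w2')
e=at_z(c,382/1.4,211/1.4,.0784);P=at_z(c,382/1.4,301/1.4,.1);f=at_z(c,382/1.4,288/1.4,.1)
print('rod est',(e-P)@ey-.040,(e-f)@ey-.033)
E
```

```text
rod est 0.00205449393768857 0.0023849068269203855
```

Request:
{"name": "jog_arm", "arguments": {"targets": [{"dx": 0, "dy": 0.002, "dz": 0, "wx": 0, "wy": 0, "wz": 0, "jaw": -0.8}, {"dx": 0, "dy": 0.002, "dz": 0, "wx": 0, "wy": 0, "wz": 0, "jaw": -0.8}, {"dx": 0, "dy": 0.002, "dz": 0, "wx": 0, "wy": 0, "wz": 0, "jaw": -0.8}, {"dx": 0, "dy": 0, "dz": 0, "wx": 0, "wy": 0, "wz": 0, "jaw": -0.8}]}}

```text
time_s: 4.5
position: [0.4322, -0.2167, 0.0921]
orientation: [0.999, -0.042, 0.0, -0.0]
wrist_force: [-4.8, 2.7, 10.9]
width: 0.0151
```

Request:
{"name": "jog_arm", "arguments": {"targets": [{"dx": 0, "dy": 0.002, "dz": 0, "wx": 0, "wy": 0, "wz": 0, "jaw": -0.8}, {"dx": 0, "dy": 0, "dz": 0, "wx": 0, "wy": 0, "wz": 0, "jaw": -0.8}]}}

```text
time_s: 4.75
position: [0.432, -0.2188, 0.0921]
orientation: [0.999, -0.042, 0.0, -0.0]
wrist_force: [-3.9, 2.4, 9.3]
width: 0.0148
```

Request:
{"name": "jog_arm", "arguments": {"targets": [{"dx": 0, "dy": 0.002, "dz": 0, "wx": 0, "wy": 0, "wz": 0, "jaw": -0.8}, {"dx": 0, "dy": 0, "dz": 0, "wx": 0, "wy": 0, "wz": 0, "jaw": -0.8}]}}

```text
time_s: 5.0
position: [0.4319, -0.2208, 0.0921]
orientation: [0.999, -0.042, 0.0, -0.0]
wrist_force: [-5.5, 2.5, 8.9]
width: 0.0149
```

Request:
{"name": "jog_arm", "arguments": {"targets": [{"dx": 0, "dy": 0.0015, "dz": 0, "wx": 0, "wy": 0, "wz": 0, "jaw": -0.8}, {"dx": 0, "dy": 0, "dz": 0, "wx": 0, "wy": 0, "wz": 0, "jaw": -0.8}]}}

```text
time_s: 5.25
position: [0.4318, -0.2221, 0.0921]
orientation: [0.999, -0.042, 0.0, -0.0]
wrist_force: [-5.2, 2.8, 9.8]
width: 0.0147
```

Request:
{"name": "jog_arm", "arguments": {"targets": [{"dx": 0, "dy": 0.0015, "dz": 0, "wx": 0, "wy": 0, "wz": 0, "jaw": -0.8}, {"dx": 0, "dy": 0, "dz": 0, "wx": 0, "wy": 0, "wz": 0, "jaw": -0.8}]}}

```text
time_s: 5.5
position: [0.4316, -0.2237, 0.0921]
orientation: [0.999, -0.042, 0.0, -0.0]
wrist_force: [-3.9, 2.3, 8.4]
width: 0.0147
```

```bash
cat > pin.py <<'E'
from h import *
s=st();c=cam('wrist')
q=proj(c,[.4380,-.1397,.082]);u,v=q.round().astype(int)
D=c['depth'][v-20:v+21,u-20:u+21]; T=c['cam_to_world']; 
hs=np.array([[at_d(c,u+i,v+j,0)[2] for i in range(-20,21,2)] for j in range(-20,21,2)])
print('rod',((np.array([.4326,-.2111,0])-s['position'])@ey+.0022).round(4),'pin top',np.nanpercentile(hs,99).round(4),'cover',np.nanmedian(hs).round(4))
E
python3 pin.py
```

```text
t 5.5 p [ 0.4316 -0.2237  0.0921] yaw -4.8 w 0.0147 F row -4.1 2.0 8.4
rod 0.0148 pin top 0.0843 cover 0.0791
```

Pin is still proud (5 mm). I'll continue.

Request:
{"name": "jog_arm", "arguments": {"targets": [{"dx": 0, "dy": 0.0015, "dz": 0, "wx": 0, "wy": 0, "wz": 0, "jaw": -0.8}, {"dx": 0, "dy": 0, "dz": 0, "wx": 0, "wy": 0, "wz": 0, "jaw": -0.8}]}}

```text
time_s: 5.8
position: [0.4315, -0.2253, 0.0921]
orientation: [0.999, -0.042, 0.0, -0.0]
wrist_force: [-5.4, 2.2, 9.2]
width: 0.0149
```

Request:
{"name": "jog_arm", "arguments": {"targets": [{"dx": 0, "dy": 0.0015, "dz": 0, "wx": 0, "wy": 0, "wz": 0, "jaw": -0.8}, {"dx": 0, "dy": 0, "dz": 0, "wx": 0, "wy": 0, "wz": 0, "jaw": -0.8}]}}

```text
time_s: 6.05
position: [0.4314, -0.2269, 0.0921]
orientation: [0.999, -0.042, 0.0, -0.0]
wrist_force: [-4.6, 0.4, 8.0]
width: 0.0149
```

```bash
python3 pin.py
```

```text
t 6.05 p [ 0.4314 -0.2269  0.0921] yaw -4.81 w 0.0149 F row -4.7 0.0 8.0
rod 0.0181 pin top 0.0842 cover 0.0791
```

Request:
{"name": "jog_arm", "arguments": {"targets": [{"dx": 0, "dy": 0.001, "dz": 0, "wx": 0, "wy": 0, "wz": 0, "jaw": -0.8}, {"dx": 0, "dy": 0, "dz": 0, "wx": 0, "wy": 0, "wz": 0, "jaw": -0.8}]}}

```text
time_s: 6.35
position: [0.4313, -0.2278, 0.0921]
orientation: [0.999, -0.042, 0.0, -0.0]
wrist_force: [-4.0, 2.6, 8.8]
width: 0.015
```

Request:
{"name": "jog_arm", "arguments": {"targets": [{"dx": 0, "dy": 0.001, "dz": 0, "wx": 0, "wy": 0, "wz": 0, "jaw": -0.8}, {"dx": 0, "dy": 0, "dz": 0, "wx": 0, "wy": 0, "wz": 0, "jaw": -0.8}]}}

```text
time_s: 6.6
position: [0.4312, -0.2289, 0.0921]
orientation: [0.999, -0.042, 0.0, -0.0]
wrist_force: [-4.3, 0.5, 8.1]
width: 0.015
```

```bash
python3 pin.py
```

```text
t 6.6 p [ 0.4312 -0.2289  0.0921] yaw -4.82 w 0.015 F row -4.4 0.1 8.1
rod 0.0201 pin top 0.0835 cover 0.0791
```

Request:
{"name": "jog_arm", "arguments": {"targets": [{"dx": 0, "dy": 0.001, "dz": 0, "wx": 0, "wy": 0, "wz": 0, "jaw": -0.8}, {"dx": 0, "dy": 0, "dz": 0, "wx": 0, "wy": 0, "wz": 0, "jaw": -0.8}]}}

```text
time_s: 6.9
position: [0.4311, -0.2301, 0.0921]
orientation: [0.999, -0.042, 0.0, -0.0]
wrist_force: [-4.9, 0.3, 7.9]
width: 0.0153
```

```bash
python3 pin.py
```

```text
t 6.9 p [ 0.4311 -0.2301  0.0921] yaw -4.83 w 0.0153 F row -4.9 -0.2 7.9
rod 0.0212 pin top 0.0823 cover 0.079
```

Request:
{"name": "jog_arm", "arguments": {"targets": [{"dx": 0, "dy": 0.001, "dz": 0, "wx": 0, "wy": 0, "wz": 0, "jaw": -0.8}, {"dx": 0, "dy": 0, "dz": 0, "wx": 0, "wy": 0, "wz": 0, "jaw": -0.8}]}}

```text
time_s: 7.2
position: [0.431, -0.231, 0.0922]
orientation: [0.999, -0.042, 0.0, -0.0]
wrist_force: [-4.8, 0.9, 10.0]
width: 0.0147
```

```bash
python3 pin.py
```

```text
t 7.2 p [ 0.431  -0.231   0.0922] yaw -4.82 w 0.0147 F row -4.9 0.5 10.0
rod 0.0222 pin top 0.0822 cover 0.079
```

Request:
{"name": "jog_arm", "arguments": {"targets": [{"dx": 0, "dy": 0, "dz": 0, "wx": 0, "wy": 0, "wz": 0, "jaw": 0.2}, {"dx": 0, "dy": 0, "dz": 0, "wx": 0, "wy": 0, "wz": 0, "jaw": 0.2}, {"dx": 0, "dy": 0, "dz": 0, "wx": 0, "wy": 0, "wz": 0, "jaw": 0.2}]}}

```text
time_s: 7.62
position: [0.4313, -0.2309, 0.0915]
orientation: [0.999, -0.042, 0.0, 0.0]
wrist_force: [-0.3, -0.6, -0.5]
width: 0.0515
```

```bash
python3 pin.py; python3 - <<'E'
from h import *
c=cam('wrist','w4');crop(c,140,0,420,300,2,'w4b')
E
```

```text
t 7.62 p [ 0.4313 -0.2309  0.0915] yaw -4.81 w 0.0515 F row -0.2 -0.6 -0.5
rod 0.022 pin top 0.082 cover 0.0791
```

View pics/w4b.png

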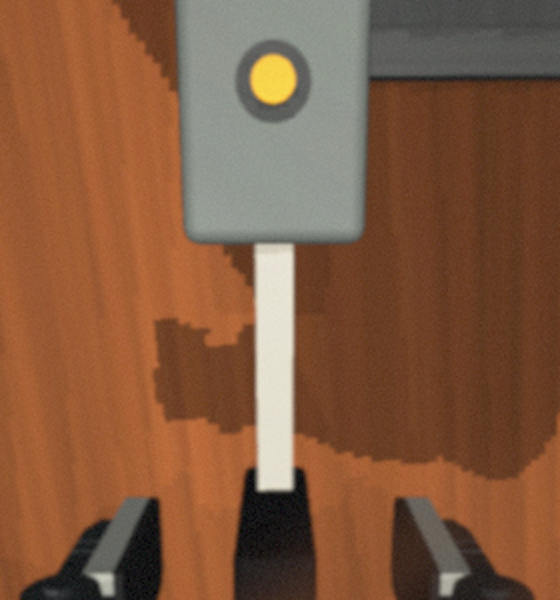

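The pin at (273,79) looks low and the fingers are clear of the post. I'll compare depth at the pin centre before and after.

```bash
python3 - <<'E'
from h import *
for n,h in(('w3',.084),('w4',.081)):
    c=load(n)
    for H in(.081,.084):
        q=proj(c,[.4380,-.1397,H]).round();print(n,q,[at_d(c,q[0],q[1]+k,0)[2].round(4) for k in(-8,-6,-4,-2,0,2,4,6,8)])
    q=proj(c,[.4380,-.1397,.0784]-ey*.015); print('cover',at_d(c,*q.round(),3)[2])
s=st(); kr=np.array([.4992,-.0694,0])
plan([(.4313,-.2309,.16,-4.8,2),(.495,-.073,.16,-5,5)])
E
```

```text
w3 [278.  97.] [np.float64(0.0841), np.float64(0.0832), np.float64(0.0832), np.float64(0.0846), np.float64(0.0824), np.float64(0.0817), np.float64(0.0832), np.float64(0.0837), np.float64(0.0832)]
w3 [278.  97.] [np.float64(0.0841), np.float64(0.0832), np.float64(0.0832), np.float64(0.0846), np.float64(0.0824), np.float64(0.0817), np.float64(0.0832), np.float64(0.0837), np.float64(0.0832)]
cover 0.078539482220124
w4 [277.  39.] [np.float64(0.0819), np.float64(0.0806), np.float64(0.0812), np.float64(0.0811), np.float64(0.0804), np.float64(0.0811), np.float64(0.0809), np.float64(0.0812), np.float64(0.0813)]
w4 [277.  37.] [np.float64(0.0805), np.float64(0.0819), np.float64(0.0806), np.float64(0.0812), np.float64(0.0811), np.float64(0.0804), np.float64(0.0811), np.float64(0.0809), np.float64(0.0812)]
cover 0.07860382906735072
t 7.72 p [ 0.4312 -0.2309  0.0914] yaw -4.81 w 0.0517 F row 0.8 -0.4 0.7
[0.0, -0.0, -0.034, -0.0]
[0.0, -0.0, -0.034, -0.0]
-- [ 0.4312 -0.2309  0.1594] -4.8
[0.01, -0.033, -0.0, 0.001]
[0.01, -0.033, -0.0, 0.001]
[0.01, -0.033, -0.0, 0.001]
[0.01, -0.033, -0.0, 0.001]
[0.01, -0.033, -0.0, 0.001]
-- [ 0.4952 -0.0708  0.1594] -5.1
```

```bash
python3 - <<'E'
from h import *
plan([(.4312,-.2309,.176,-4.8,2),(.497,-.071,.18,85,9)])
E
```

```text
[-0.0, 0.0, -0.042, -0.0]
[-0.0, 0.0, -0.042, -0.0]
-- [ 0.4312 -0.2309  0.1754] -4.8
[0.006, -0.018, -0.001, -0.174]
[0.009, -0.017, -0.001, -0.174]
[0.012, -0.015, -0.001, -0.174]
[0.014, -0.013, -0.001, -0.174]
[0.016, -0.01, -0.001, -0.174]
[0.018, -0.007, -0.001, -0.174]
[0.019, -0.004, -0.001, -0.174]
[0.019, -0.001, -0.001, -0.174]
[0.019, 0.002, -0.001, -0.174]
-- [ 0.4977 -0.072   0.1844] 84.9
```

Request:
{"name": "jog_arm", "arguments": {"targets": [{"dx": 0, "dy": 0, "dz": -0.042, "wx": 0, "wy": 0, "wz": 0, "jaw": 0.2}, {"dx": 0, "dy": 0, "dz": -0.042, "wx": 0, "wy": 0, "wz": 0, "jaw": 0.2}, {"dx": 0.006, "dy": -0.018, "dz": -0.001, "wx": 0, "wy": 0, "wz": -0.174, "jaw": 0.2}, {"dx": 0.009, "dy": -0.017, "dz": -0.001, "wx": 0, "wy": 0, "wz": -0.174, "jaw": 0.2}, {"dx": 0.012, "dy": -0.015, "dz": -0.001, "wx": 0, "wy": 0, "wz": -0.174, "jaw": 0.2}, {"dx": 0.014, "dy": -0.013, "dz": -0.001, "wx": 0, "wy": 0, "wz": -0.174, "jaw": 0.2}, {"dx": 0.016, "dy": -0.01, "dz": -0.001, "wx": 0, "wy": 0, "wz": -0.174, "jaw": 0.2}, {"dx": 0.018, "dy": -0.007, "dz": -0.001, "wx": 0, "wy": 0, "wz": -0.174, "jaw": 0.2}, {"dx": 0.019, "dy": -0.004, "dz": -0.001, "wx": 0, "wy": 0, "wz": -0.174, "jaw": 0.2}, {"dx": 0.019, "dy": -0.001, "dz": -0.001, "wx": 0, "wy": 0, "wz": -0.174, "jaw": 0.2}]}}

```text
time_s: 8.98
position: [0.491, -0.0893, 0.1833]
orientation: [0.792, 0.611, -0.0, 0.0]
wrist_force: [-0.5, 0.1, -0.1]
width: 0.0509
```

Request:
{"name": "jog_arm", "arguments": {"targets": [{"dx": 0.019, "dy": 0.002, "dz": 0, "wx": 0, "wy": 0, "wz": -0.174, "jaw": 0.2}, {"dx": 0, "dy": 0, "dz": 0, "wx": 0, "wy": 0, "wz": 0, "jaw": 0.2}]}}

```text
time_s: 9.22
position: [0.498, -0.071, 0.1832]
orientation: [0.737, 0.676, 0.0, -0.0]
wrist_force: [-0.7, 0.6, -0.4]
width: 0.0511
```

```bash
python3 - <<'E'
from h import *
st();c=cam('wrist','w5')
im=c['image'].astype(int);m=(im[...,0]>70)&(im[...,1]<0.35*im[...,0])&(im[...,2]<.35*im[...,0])
vs,us=np.nonzero(m);P=np.array([at_d(c,u,v,0) for u,v in zip(us,vs)])
k=(abs(P[:,2]-.093)<.003);Q=P[k];print(k.sum(),Q.mean(0),Q.min(0),Q.max(0), us[k].mean(),vs[k].mean())
print(((Q.min(0)+Q.max(0))/2).round(4), proj(c,[.498,-.071,.093]))
lo,hi=np.percentile(Q@ey,[2,98]);print('along row',lo,hi,'x',np.percentile(Q@ex,[2,98]))
st(); a=cam('top','top1')
E
```

```text
t 9.22 p [ 0.498  -0.071   0.1832] yaw 85.05 w 0.0511 F row -0.8 0.5 -0.4
404 [ 0.49695718 -0.07320614  0.09357816] [ 0.4909609  -0.08062557  0.0904485 ] [ 0.50450166 -0.06596212  0.09577319] 275.6014851485148 217.9950495049505
[ 0.4977 -0.0733  0.0931] [279.08143778 218.98039078]
along row -0.03655970572300106 -0.022770749470073563 x [0.49593534 0.50769978]
t 9.28 p [ 0.4976 -0.072   0.1832] yaw 84.81 w 0.0513 F row 0.9 -0.2 0.5
```

Request:
{"name": "jog_arm", "arguments": {"targets": [{"dx": -0.0015, "dy": 0, "dz": 0.035, "wx": 0, "wy": 0, "wz": 0, "jaw": 0.2}, {"dx": 0, "dy": 0, "dz": 0.035, "wx": 0, "wy": 0, "wz": 0, "jaw": 0.2}, {"dx": 0, "dy": 0, "dz": 0.02, "wx": 0, "wy": 0, "wz": 0, "jaw": 0.2}, {"dx": 0, "dy": 0, "dz": 0.007, "wx": 0, "wy": 0, "wz": 0, "jaw": 0.2}, {"dx": 0, "dy": 0, "dz": 0, "wx": 0, "wy": 0, "wz": 0, "jaw": -0.8}, {"dx": 0, "dy": 0, "dz": 0, "wx": 0, "wy": 0, "wz": 0, "jaw": -0.8}, {"dx": 0, "dy": 0, "dz": 0, "wx": 0, "wy": 0, "wz": 0, "jaw": -0.8}, {"dx": 0, "dy": 0, "dz": 0, "wx": 0, "wy": 0, "wz": 0, "jaw": -0.8}], "squeeze": 30}}

```text
time_s: 10.32
position: [0.498, -0.0728, 0.0873]
orientation: [0.738, 0.675, 0.001, 0.0]
wrist_force: [-1.0, 5.1, 2.5]
width: 0.0152
```

```bash
python3 - <<'E'
from h import *
s=st()
# arc: hinge 85mm behind knob, z .0535; knob point radius
p=np.array(s['position']); hx=.0850; hz=.0535; r=np.array([-hx,p[2]-hz])
prev=r
for d in range(10,81,10):
    t=np.radians(d); q=np.array([r[0]*np.cos(t)+r[1]*np.sin(t), -r[0]*np.sin(t)+r[1]*np.cos(t)])
    print(d,'dy(row x)',(q-prev)[0].round(4),'dz tool',-(q-prev)[1].round(4)); prev=q
E
```

```text
t 10.32 p [ 0.498  -0.0728  0.0873] yaw 84.93 w 0.0152 F row -1.4 5.0 2.5
10 dy(row x) 0.0072 dz tool -0.0142
20 dy(row x) 0.0095 dz tool -0.0128
30 dy(row x) 0.0116 dz tool -0.0109
40 dy(row x) 0.0133 dz tool -0.0088
50 dy(row x) 0.0146 dz tool -0.0063
60 dy(row x) 0.0155 dz tool -0.0037
70 dy(row x) 0.0159 dz tool -0.0009
80 dy(row x) 0.0158 dz tool 0.0018
```

Request:
{"name": "jog_arm", "arguments": {"targets": [{"dx": 0, "dy": 0.0035, "dz": -0.0073, "wx": 0, "wy": 0, "wz": 0, "jaw": -0.8}, {"dx": 0, "dy": 0.0037, "dz": -0.0069, "wx": 0, "wy": 0, "wz": 0, "jaw": -0.8}, {"dx": 0, "dy": 0.0046, "dz": -0.0066, "wx": 0, "wy": 0, "wz": 0, "jaw": -0.8}, {"dx": 0, "dy": 0.0049, "dz": -0.0062, "wx": 0, "wy": 0, "wz": 0, "jaw": -0.8}]}}

```text
time_s: 10.82
position: [0.5137, -0.0741, 0.1139]
orientation: [0.738, 0.675, -0.0, -0.001]
wrist_force: [-1.1, 6.5, -5.7]
width: 0.0154
```

Request:
{"name": "jog_arm", "arguments": {"targets": [{"dx": 0, "dy": 0.0056, "dz": -0.0056, "wx": 0, "wy": 0, "wz": 0, "jaw": -0.8}, {"dx": 0, "dy": 0.006, "dz": -0.0053, "wx": 0, "wy": 0, "wz": 0, "jaw": -0.8}, {"dx": 0, "dy": 0.0065, "dz": -0.0046, "wx": 0, "wy": 0, "wz": 0, "jaw": -0.8}, {"dx": 0, "dy": 0.0068, "dz": -0.0042, "wx": 0, "wy": 0, "wz": 0, "jaw": -0.8}]}}

```text
time_s: 11.32
position: [0.5382, -0.0761, 0.1335]
orientation: [0.738, 0.675, -0.0, -0.001]
wrist_force: [-4.1, 7.1, -2.5]
width: 0.0155
```

Request:
{"name": "jog_arm", "arguments": {"targets": [{"dx": 0, "dy": 0.0072, "dz": -0.0034, "wx": 0, "wy": 0, "wz": 0, "jaw": -0.8}, {"dx": 0, "dy": 0.0074, "dz": -0.0029, "wx": 0, "wy": 0, "wz": 0, "jaw": -0.8}, {"dx": 0, "dy": 0.0077, "dz": -0.0021, "wx": 0, "wy": 0, "wz": 0, "jaw": -0.8}, {"dx": 0, "dy": 0.0078, "dz": -0.0016, "wx": 0, "wy": 0, "wz": 0, "jaw": -0.8}]}}

```text
time_s: 11.82
position: [0.5687, -0.0786, 0.1439]
orientation: [0.738, 0.675, 0.0, -0.001]
wrist_force: [-4.5, 8.2, 0.7]
width: 0.0158
```

```bash
python3 - <<'E'
from h import *
st(); c=cam('scene','s2')
u,v=proj(c,[.5,-.05,.08]).astype(int);crop(c,u-60,v-60,u+70,v+50,5,'s2b')
E
```

```text
t 11.82 p [ 0.5687 -0.0786  0.1439] yaw 84.95 w 0.0158 F row -5.2 7.8 0.7
```

View pics/s2b.png

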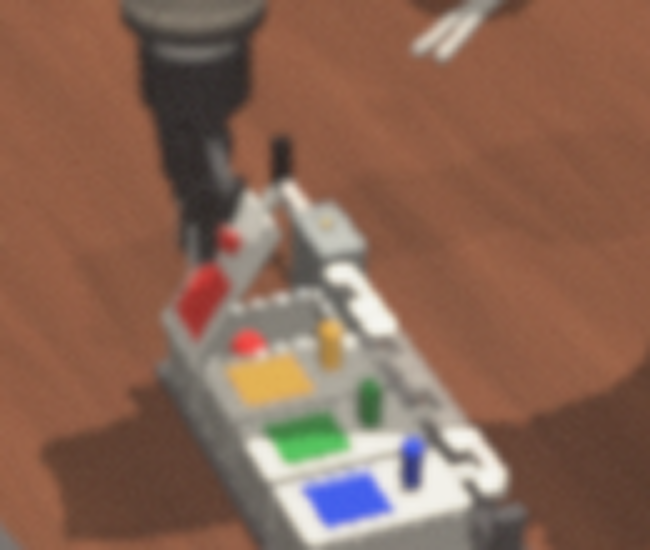

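The lid is about 60° up with the knob still held, the chunk shows in the box at about (248,343), and the other lids are shut. I'll take it to 75°, release, and then push from the front.

Request:
{"name": "jog_arm", "arguments": {"targets": [{"dx": 0, "dy": 0.008, "dz": -0.0006, "wx": 0, "wy": 0, "wz": 0, "jaw": -0.8}, {"dx": 0, "dy": 0.008, "dz": -0.0002, "wx": 0, "wy": 0, "wz": 0, "jaw": -0.8}, {"dx": 0, "dy": 0.008, "dz": 0.0006, "wx": 0, "wy": 0, "wz": 0, "jaw": -0.8}, {"dx": 0, "dy": 0, "dz": 0, "wx": 0, "wy": 0, "wz": 0, "jaw": -0.8}, {"dx": 0, "dy": 0, "dz": 0, "wx": 0, "wy": 0, "wz": 0, "jaw": 0.0}, {"dx": 0, "dy": 0, "dz": 0, "wx": 0, "wy": 0, "wz": 0, "jaw": 0.0}, {"dx": 0, "dy": 0, "dz": 0, "wx": 0, "wy": 0, "wz": 0, "jaw": 0.0}]}}

```text
time_s: 12.75
position: [0.5928, -0.0823, 0.1435]
orientation: [0.738, 0.675, 0.0, 0.0]
wrist_force: [-0.8, 0.8, -0.0]
width: 0.0426
```

Request:
{"name": "jog_arm", "arguments": {"targets": [{"dx": 0, "dy": 0.003, "dz": -0.03, "wx": 0, "wy": 0, "wz": 0, "jaw": 0}, {"dx": 0, "dy": 0, "dz": -0.04, "wx": 0, "wy": 0, "wz": 0, "jaw": -1}, {"dx": 0, "dy": 0, "dz": -0.02, "wx": 0, "wy": 0, "wz": 0, "jaw": -1}, {"dx": 0, "dy": -0.04, "dz": 0, "wx": 0, "wy": 0, "wz": 0, "jaw": -1}, {"dx": 0, "dy": -0.05, "dz": 0, "wx": 0, "wy": 0, "wz": 0, "jaw": -1}, {"dx": 0, "dy": -0.03, "dz": 0, "wx": 0, "wy": 0, "wz": 0, "jaw": -1}, {"dx": 0, "dy": 0, "dz": 0, "wx": 0, "wy": 0, "wz": 0, "jaw": -1}]}}

```text
time_s: 13.62
position: [0.4747, -0.0717, 0.2336]
orientation: [0.738, 0.675, 0.0, -0.0]
wrist_force: [0.3, -0.4, -0.4]
width: 0.0001
```

```bash
python3 - <<'E'
from h import *
s=st(); print('ex,ey',s['position']@ex,s['position']@ey)
c=cam('wrist','w6'); 
for n in('w6',):
    P=[]
    for v in range(0,420,3):
        for u in range(0,560,3):
            p=at_d(c,u,v,0)
            if np.isfinite(p).all(): P.append([*p,u,v])
P=np.array(P); X=P[:,:3]@ex; Y=P[:,:3]@ey
k=(abs(Y+.03)<.025)&(P[:,2]>.08)&(P[:,2]<.19)&(X>.53);print(k.sum())
if k.sum()>5: print(np.polyfit(P[k,2],X[k],1), P[k,2].max(),X[k].min(),X[k].max())
im=c['image'].astype(int);m=(im[...,0]>70)&(im[...,1]<0.4*im[...,0])&(im[...,2]<.4*im[...,0])
vs,us=np.nonzero(m); print(len(us), us.mean() if len(us) else 0, vs.mean() if len(us) else 0)
E
```

```text
t 13.62 p [ 0.4747 -0.0717  0.2336] yaw 84.89 w 0.0001 F row 0.3 -0.4 -0.4
ex,ey 0.4791388052081121 -0.030016954933417637
28
[-1.03416745  0.7330652 ] 0.18089865811318956 0.5443708144987883 0.5820509534674043
969 277.5531475748194 255.7750257997936
```

Request:
{"name": "jog_arm", "arguments": {"targets": [{"dx": 0, "dy": 0, "dz": 0.037, "wx": 0, "wy": 0, "wz": 0, "jaw": -1}, {"dx": 0, "dy": 0.02, "dz": 0.037, "wx": 0, "wy": 0, "wz": 0, "jaw": -1}, {"dx": 0, "dy": 0.03, "dz": 0, "wx": 0, "wy": 0, "wz": 0, "jaw": -1}, {"dx": 0, "dy": 0.01, "dz": 0, "wx": 0, "wy": 0, "wz": 0, "jaw": -1}, {"dx": 0, "dy": 0.01, "dz": 0, "wx": 0, "wy": 0, "wz": 0, "jaw": -1}, {"dx": 0, "dy": 0.01, "dz": 0, "wx": 0, "wy": 0, "wz": 0, "jaw": -1}, {"dx": 0, "dy": 0.01, "dz": 0, "wx": 0, "wy": 0, "wz": 0, "jaw": -1}, {"dx": 0, "dy": 0, "dz": 0, "wx": 0, "wy": 0, "wz": 0, "jaw": -1}]}}

```text
time_s: 14.68
position: [0.5674, -0.079, 0.1603]
orientation: [0.738, 0.675, 0.001, 0.001]
wrist_force: [1.4, 2.9, 6.1]
width: 0.0001
```

Request:
{"name": "jog_arm", "arguments": {"targets": [{"dx": 0, "dy": 0.01, "dz": 0, "wx": 0, "wy": 0, "wz": 0, "jaw": -1}, {"dx": 0, "dy": 0.01, "dz": 0, "wx": 0, "wy": 0, "wz": 0, "jaw": -1}, {"dx": 0, "dy": 0.005, "dz": 0, "wx": 0, "wy": 0, "wz": 0, "jaw": -1}, {"dx": 0, "dy": 0, "dz": 0, "wx": 0, "wy": 0, "wz": 0, "jaw": -1}]}}

```text
time_s: 15.18
position: [0.591, -0.0821, 0.1591]
orientation: [0.738, 0.675, -0.0, 0.0]
wrist_force: [0.2, -0.1, 0.4]
width: -0.0
```

```bash
python3 - <<'E'
from h import *
s=st(); print('ex,ey',s['position']@ex,s['position']@ey)
E
```

```text
t 15.18 p [ 0.591  -0.0821  0.1591] yaw 84.89 w -0.0 F row 0.2 -0.0 0.4
ex,ey 0.5959064270848725 -0.030293654942523073
```

Request:
{"name": "jog_arm", "arguments": {"targets": [{"dx": 0, "dy": -0.03, "dz": 0, "wx": 0, "wy": 0, "wz": 0, "jaw": -1}, {"dx": 0, "dy": -0.03, "dz": -0.03, "wx": 0, "wy": 0, "wz": 0, "jaw": 0.1}, {"dx": 0, "dy": -0.01, "dz": -0.03, "wx": 0, "wy": 0, "wz": 0, "jaw": 0.1}, {"dx": 0, "dy": 0, "dz": 0, "wx": 0, "wy": 0, "wz": 0, "jaw": 0.1}, {"dx": 0, "dy": 0, "dz": 0, "wx": 0, "wy": 0, "wz": 0, "jaw": 0.1}]}}

```text
time_s: 15.8
position: [0.5211, -0.0756, 0.2189]
orientation: [0.738, 0.675, 0.0, 0.0]
wrist_force: [-0.0, -0.5, 0.4]
width: 0.0468
```

```bash
python3 - <<'E'
from h import *
s=st(); c=cam('wrist','w7');crop(c,0,0,560,420,1.4,'w7b')
print(s['position']@ex,s['position']@ey)
E
```

```text
t 15.8 p [ 0.5211 -0.0756  0.2189] yaw 84.91 w 0.0468 F row 0.0 -0.5 0.4
0.5256578033693489 -0.029862320099403837
```

View pics/w7b.png

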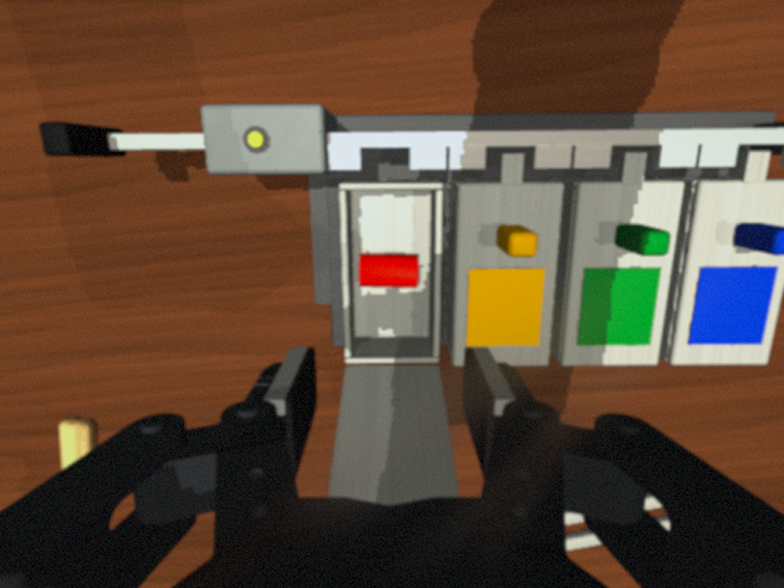

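The lid stands open behind the box, the pin is low, and the other lids are shut. The chunk at (388,270) lies along the row. Next I'll measure it.

```bash
python3 - <<'E'
from h import *
c=load('w7')
im=c['image'].astype(int);m=(im[...,0]>70)&(im[...,1]<0.35*im[...,0])&(im[...,2]<.35*im[...,0])
m[:150]=0;m[230:]=0;m[:,:240]=0;m[:,310:]=0
vs,us=np.nonzero(m);print(len(us),us.min(),us.max(),vs.min(),vs.max())
P=np.array([at_d(c,u,v,0) for u,v in zip(us,vs)]);print(np.percentile(P,[2,50,98],axis=0).round(4))
print('row y ext',np.percentile(P@ey,[1,99]),'x ext',np.percentile(P@ex,[1,99]))
Q=P[P[:,2]>np.percentile(P[:,2],60)];print('top', Q.mean(0))
rect=cv2.minAreaRect(np.stack([P@ey,P@ex],1).astype(np.float32)*1000);print(rect)
y=P@ey; b=[(lambda S:((np.percentile(S@ex,3)+np.percentile(S@ex,97))/2,S[:,2].max()))(P[(y>a)&(y<=a+.008)]) for a in np.arange(-.05,-.012,.008)];print(np.round(b,4))
plan([(.5211,-.0756,.2189,85,1)])
E
```

```text
907 257 298 182 204
[[nan nan nan]
 [nan nan nan]
 [nan nan nan]]
row y ext [nan nan] x ext [nan nan]
top [nan nan nan]
((-30.790184020996094, 530.5724487304688), (38.167503356933594, 20.797496795654297), 2.5430874824523926)
[[0.5301 0.0376]
 [0.5301 0.0374]
 [0.5303 0.0382]
 [0.5304 0.0383]
 [0.5306 0.038 ]]
[0.0, 0.0, -0.0, -0.002]
-- [ 0.521  -0.0756  0.2186] 85.0<stdin>:8: RuntimeWarning: Mean of empty slice.
  ret = um.true_divide(
```

Request:
{"name": "jog_arm", "arguments": {"targets": [{"dx": 0, "dy": 0.005, "dz": 0, "wx": 0, "wy": 0, "wz": 0.175, "jaw": 0.1}, {"dx": 0, "dy": 0, "dz": 0, "wx": 0, "wy": 0, "wz": 0.175, "jaw": 0.1}, {"dx": 0, "dy": 0, "dz": 0, "wx": 0, "wy": 0, "wz": 0.175, "jaw": 0.1}, {"dx": 0, "dy": 0, "dz": 0, "wx": 0, "wy": 0, "wz": 0.175, "jaw": 0.1}, {"dx": 0, "dy": 0, "dz": 0, "wx": 0, "wy": 0, "wz": 0.175, "jaw": 0.1}, {"dx": 0, "dy": 0, "dz": 0.02, "wx": 0, "wy": 0, "wz": 0.175, "jaw": 0.1}, {"dx": 0, "dy": 0, "dz": 0.02, "wx": 0, "wy": 0, "wz": 0.175, "jaw": 0.1}, {"dx": 0, "dy": 0, "dz": 0.02, "wx": 0, "wy": 0, "wz": 0.175, "jaw": 0.1}, {"dx": 0, "dy": 0, "dz": 0.02, "wx": 0, "wy": 0, "wz": 0.175, "jaw": 0.1}, {"dx": 0, "dy": 0, "dz": 0, "wx": 0, "wy": 0, "wz": 0, "jaw": 0.1}]}}

```text
time_s: 17.1
position: [0.525, -0.0761, 0.1374]
orientation: [0.999, -0.046, -0.002, 0.001]
wrist_force: [0.3, -0.2, 0.7]
width: 0.0472
```

Request:
{"name": "jog_arm", "arguments": {"targets": [{"dx": 0, "dy": 0, "dz": 0, "wx": 0, "wy": 0, "wz": 0, "jaw": 0.1}]}}

```text
time_s: 17.23
position: [0.5262, -0.0762, 0.1393]
orientation: [0.999, -0.044, -0.0, 0.0]
wrist_force: [0.7, -0.4, 0.5]
width: 0.047
```

```bash
python3 - <<'E'
from h import *
st();print(tool([.5263,-.0767,.035]))
E
```

```text
t 17.23 p [ 0.5262 -0.0762  0.1393] yaw -5.1 w 0.047 F row 0.7 -0.3 0.5
[0.00014616 0.00042838 0.10434659]
```

Request:
{"name": "jog_arm", "arguments": {"targets": [{"dx": 0, "dy": 0, "dz": 0.03, "wx": 0, "wy": 0, "wz": 0, "jaw": 0.1}, {"dx": 0, "dy": 0, "dz": 0.03, "wx": 0, "wy": 0, "wz": 0, "jaw": 0.1}, {"dx": 0, "dy": 0, "dz": 0.025, "wx": 0, "wy": 0, "wz": 0, "jaw": 0.1}, {"dx": 0, "dy": 0, "dz": 0.013, "wx": 0, "wy": 0, "wz": 0, "jaw": 0.1}, {"dx": 0, "dy": 0, "dz": 0.006, "wx": 0, "wy": 0, "wz": 0, "jaw": 0.1}, {"dx": 0, "dy": 0, "dz": 0, "wx": 0, "wy": 0, "wz": 0, "jaw": 0.1}]}}

```text
time_s: 17.98
position: [0.5264, -0.0761, 0.0356]
orientation: [0.999, -0.046, 0.0, -0.0]
wrist_force: [-0.6, 0.3, -0.5]
width: 0.0467
```

Request:
{"name": "jog_arm", "arguments": {"targets": [{"dx": 0, "dy": 0, "dz": 0, "wx": 0, "wy": 0, "wz": 0, "jaw": -0.2}, {"dx": 0, "dy": 0, "dz": 0, "wx": 0, "wy": 0, "wz": 0, "jaw": -0.7}, {"dx": 0, "dy": 0, "dz": 0, "wx": 0, "wy": 0, "wz": 0, "jaw": -0.7}, {"dx": 0, "dy": 0, "dz": 0, "wx": 0, "wy": 0, "wz": 0, "jaw": -0.7}], "squeeze": 25}}

```text
time_s: 18.48
position: [0.5265, -0.076, 0.0359]
orientation: [0.999, -0.046, 0.0, -0.0]
wrist_force: [-0.5, 1.6, 7.8]
width: 0.0227
```

Request:
{"name": "jog_arm", "arguments": {"targets": [{"dx": 0, "dy": 0, "dz": -0.005, "wx": 0, "wy": 0, "wz": 0, "jaw": -0.7}, {"dx": 0, "dy": 0, "dz": -0.015, "wx": 0, "wy": 0, "wz": 0, "jaw": -0.7}, {"dx": 0, "dy": 0, "dz": -0.03, "wx": 0, "wy": 0, "wz": 0, "jaw": -0.7}, {"dx": 0, "dy": 0, "dz": -0.04, "wx": 0, "wy": 0, "wz": 0, "jaw": -0.7}, {"dx": 0, "dy": 0, "dz": -0.04, "wx": 0, "wy": 0, "wz": 0, "jaw": -0.7}, {"dx": 0, "dy": 0, "dz": -0.02, "wx": 0, "wy": 0, "wz": 0, "jaw": -0.7}, {"dx": 0, "dy": 0, "dz": 0, "wx": 0, "wy": 0, "wz": 0, "jaw": -0.7}]}}

```text
time_s: 19.35
position: [0.5268, -0.0761, 0.1873]
orientation: [0.999, -0.046, 0.002, -0.001]
wrist_force: [-0.6, 0.1, -1.4]
width: 0.0226
```

```bash
python3 - <<'E'
from h import *
st();c=cam('wrist','w8')
im=c['image'].astype(int);m=((im[...,0]>70)&(im[...,1]<0.35*im[...,0])&(im[...,2]<.35*im[...,0])).astype(np.uint8)
n,l,s,ce=cv2.connectedComponentsWithStats(m)
for i in range(1,n):
    if s[i,4]>80: print(s[i],at_d(c,*ce[i].round()).round(4))
cv2.imwrite('pics/w8b.png',cv2.resize(c['image'][:,:,::-1],None,fx=1.2,fy=1.2))
plan([(.4985,.322,.18,76.6,10)])
E
```

```text
t 19.35 p [ 0.5268 -0.0761  0.1873] yaw -5.33 w 0.0226 F row -0.6 -0.0 -1.4
[468 217  19  31 465] [ 0.6342 -0.0829  0.1372]
[ 250  224   56  106 5393] [ 0.5266 -0.0726  0.1876]
[-0.006, -0.039, 0.001, -0.143]
[-0.001, -0.04, 0.001, -0.143]
[0.005, -0.04, 0.001, -0.143]
[0.011, -0.038, 0.001, -0.143]
[0.016, -0.037, 0.001, -0.143]
[0.021, -0.034, 0.001, -0.143]
[0.026, -0.031, 0.001, -0.143]
[0.03, -0.027, 0.001, -0.143]
[0.033, -0.022, 0.001, -0.143]
[0.036, -0.017, 0.001, -0.143]
-- [0.4996 0.3231 0.1761] 76.6
```

View pics/w8b.png

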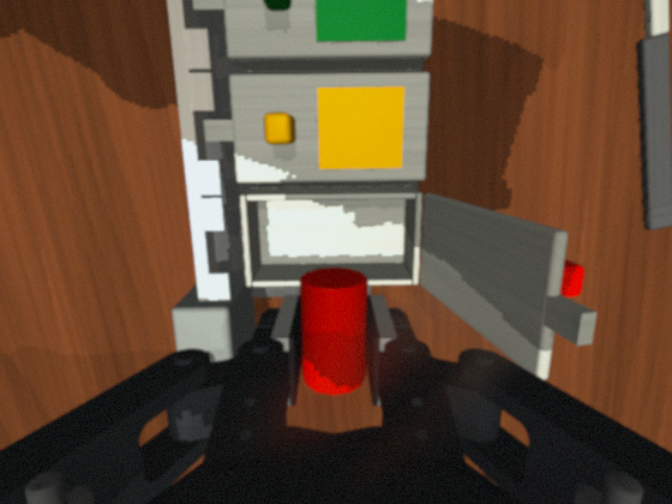

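```bash
python3 - <<'E'
from h import *
c=load('w8')
P=np.array([at_d(c,u/1.2,v/1.2,0) for u in range(440,545,4) for v in range(225,325,4)]);P=P[np.isfinite(P).all(1)]
P=P[(P@ey>-.058)&(P@ey<-.004)&(P[:,2]>.06)]
X=P@ex;f=np.polyfit(P[:,2],X,1);print(len(P),'lid angle',np.degrees(np.pi/2+np.arctan(f[0])),np.std(X-np.polyval(f,P[:,2])))
# chunk tilt
for v in range(228,330,8): print(v,[at_d(c,277,v,1)[i].round(4) for i in(1,2)],end=' ')
a=load('top0');u,v=190,174;print('\nvase',at_z(a,u,v,.125),at_d(a,190,174))
st()
E
```

```text
606 lid angle 101.77887481698689 0.00044040399181609195
228 [np.float64(-0.0576), np.float64(0.1734)] 236 [np.float64(-0.0575), np.float64(0.1838)] 244 [np.float64(-0.0595), np.float64(0.1874)] 252 [np.float64(-0.0627), np.float64(0.1876)] 260 [np.float64(-0.066), np.float64(0.1879)] 268 [np.float64(-0.0693), np.float64(0.188)] 276 [np.float64(-0.073), np.float64(0.1876)] 284 [np.float64(-0.0763), np.float64(0.1878)] 292 [np.float64(-0.0799), np.float64(0.1877)] 300 [np.float64(-0.0835), np.float64(0.1878)] 308 [np.float64(-0.0871), np.float64(0.1878)] 316 [np.float64(-0.0908), np.float64(0.1878)] 324 [np.float64(-0.0949), np.float64(0.1873)] 
vase [0.66864204 0.35208131 0.125     ] [0.66854389 0.35200377 0.12535203]
t 19.4 p [ 0.5263 -0.0759  0.1861] yaw -5.32 w 0.0224 F row 0.0 -0.3 -1.5
```

Request:
{"name": "jog_arm", "arguments": {"targets": [{"dx": -0.006, "dy": -0.039, "dz": 0, "wx": 0, "wy": 0, "wz": -0.143, "jaw": -0.7}, {"dx": -0.001, "dy": -0.04, "dz": 0, "wx": 0, "wy": 0, "wz": -0.143, "jaw": -0.7}, {"dx": 0.005, "dy": -0.04, "dz": 0, "wx": 0, "wy": 0, "wz": -0.143, "jaw": -0.7}, {"dx": 0.011, "dy": -0.038, "dz": 0, "wx": 0, "wy": 0, "wz": -0.143, "jaw": -0.7}, {"dx": 0.016, "dy": -0.037, "dz": 0, "wx": 0, "wy": 0, "wz": -0.143, "jaw": -0.7}, {"dx": 0.021, "dy": -0.034, "dz": 0, "wx": 0, "wy": 0, "wz": -0.143, "jaw": -0.7}, {"dx": 0.026, "dy": -0.031, "dz": 0, "wx": 0, "wy": 0, "wz": -0.143, "jaw": -0.7}, {"dx": 0.03, "dy": -0.027, "dz": 0, "wx": 0, "wy": 0, "wz": -0.143, "jaw": -0.7}, {"dx": 0.033, "dy": -0.022, "dz": 0, "wx": 0, "wy": 0, "wz": -0.143, "jaw": -0.7}, {"dx": 0.036, "dy": -0.017, "dz": 0, "wx": 0, "wy": 0, "wz": -0.143, "jaw": -0.7}]}}

```text
time_s: 20.65
position: [0.4988, 0.3238, 0.1843]
orientation: [0.783, 0.622, -0.001, 0.0]
wrist_force: [1.1, -0.1, 0.3]
width: 0.023
```

Request:
{"name": "jog_arm", "arguments": {"targets": [{"dx": 0, "dy": 0, "dz": 0, "wx": 0, "wy": 0, "wz": 0, "jaw": -0.7}, {"dx": 0, "dy": 0, "dz": 0, "wx": 0, "wy": 0, "wz": 0, "jaw": -0.7}]}}

```text
time_s: 20.9
position: [0.4993, 0.3219, 0.1844]
orientation: [0.785, 0.619, -0.001, 0.0]
wrist_force: [0.6, -0.2, -1.0]
width: 0.0228
```

```bash
python3 - <<'E'
from h import *
st();c=cam('wrist','w9');crop(c,180,40,400,240,3.5,'w9b')
print(proj(c,[.497,.321,.033]))
E
```

```text
t 20.9 p [0.4993 0.3219 0.1844] yaw 76.51 w 0.0228 F row 0.6 -0.2 -1.0
[277.47182193 194.82550575]
```

View pics/w9b.png

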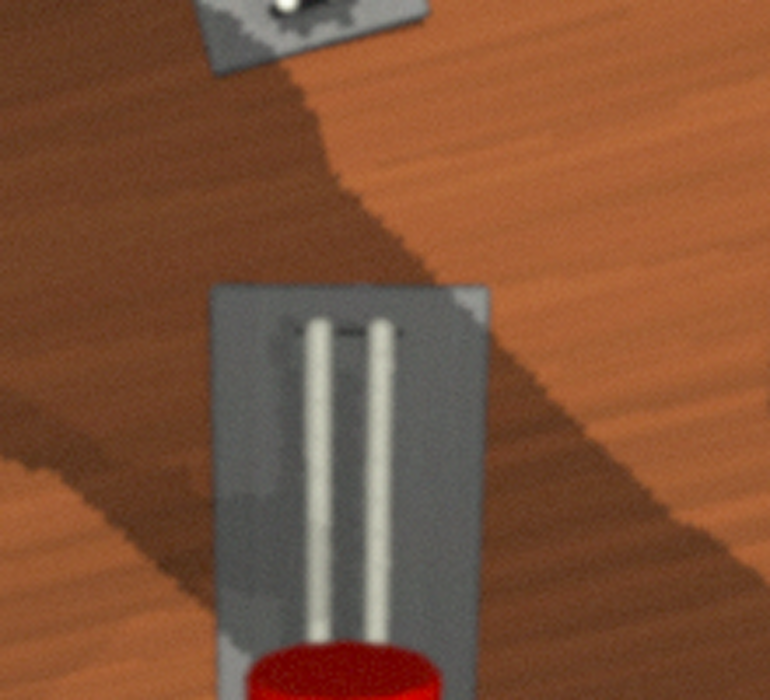

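Rail tops run from (319,320) to (317,640) and (380,320) to (376,640), and the chunk's end is centred at x≈344. I'll compute the offset.

```bash
python3 - <<'E'
from h import *
c=load('w9');f=lambda x,y:(180+x/3.5-.36,40+y/3.5-.36)
A,B,C,D=[at_z(c,*f(*p),.033) for p in[(319,318),(380,318),(317.5,635),(376.5,635)]]
d=(C+D-A-B)[:2];d/=np.linalg.norm(d);print('spacing',np.linalg.norm((B-A)),np.linalg.norm(D-C),'yaw',np.degrees(np.arctan2(d[1],d[0])))
q=[at_z(c,*f(*p),.01) for p in[(212,287),(489,287)]];print('foot w',np.linalg.norm(q[0]-q[1]))
ct=((A+B)/2)[:2]+d*.05; cf=((q[0]+q[1])/2)[:2]+d*.06; print('centre rails',ct,'foot',cf, 'mid2',((C+D)/2))
print('depth rail',at_d(c,*f(319,450))[2],at_d(c,*f(378,450))[2])
# chunk end centre lateral
T=at_z(c,*f(344,690),.183); print('chunk top',T)
s=robot.read_state();yaw=yaw_now(s);tx=np.array([np.cos(yaw),np.sin(yaw)])
print('lateral chunk-tcp',(T[:2]-s['position'][:2])@tx,'lateral rest-tcp',(ct-s['position'][:2])@tx)
st(); print(tool([ct[0],ct[1],.0545]))
E
```

```text
spacing 0.013783875977883971 0.014307594034481657 yaw -13.88618885543463
foot w 0.06736003985164019
centre rails [0.49514484 0.32275796] foot [0.49875649 0.32211738] mid2 [0.51948659 0.31674021 0.033     ]
depth rail 0.03339757869081117 0.0333104070229816
chunk top [0.47946853 0.32588132 0.183     ]
lateral chunk-tcp -0.0005402901495367997 lateral rest-tcp 8.92531779351897e-05
t 20.95 p [0.4995 0.3216 0.1846] yaw 76.47 w 0.0229 F row 0.1 -0.2 0.7
[ 0.00026759 -0.00439186  0.13013641]
```

Request:
{"name": "jog_arm", "arguments": {"targets": [{"dx": 0.0005, "dy": -0.004, "dz": 0.02, "wx": 0, "wy": 0, "wz": 0, "jaw": -0.7}, {"dx": 0, "dy": 0, "dz": 0.035, "wx": 0, "wy": 0, "wz": 0, "jaw": -0.7}, {"dx": 0, "dy": 0, "dz": 0.035, "wx": 0, "wy": 0, "wz": 0, "jaw": -0.7}, {"dx": 0, "dy": 0, "dz": 0.02, "wx": 0, "wy": 0, "wz": 0, "jaw": -0.7}, {"dx": 0, "dy": 0, "dz": 0.01, "wx": 0, "wy": 0, "wz": 0, "jaw": -0.7}, {"dx": 0, "dy": 0, "dz": 0.004, "wx": 0, "wy": 0, "wz": 0, "jaw": -0.7}, {"dx": 0, "dy": 0, "dz": 0, "wx": 0, "wy": 0, "wz": 0, "jaw": -0.7}]}}

```text
time_s: 21.82
position: [0.496, 0.3242, 0.0617]
orientation: [0.785, 0.62, 0.0, 0.0]
wrist_force: [0.5, -0.3, -0.4]
width: 0.0228
```

Request:
{"name": "jog_arm", "arguments": {"targets": [{"dx": 0, "dy": 0, "dz": 0.002, "wx": 0, "wy": 0, "wz": 0, "jaw": -0.7}, {"dx": 0, "dy": 0, "dz": 0.001, "wx": 0, "wy": 0, "wz": 0, "jaw": -0.7}, {"dx": 0, "dy": 0, "dz": 0, "wx": 0, "wy": 0, "wz": 0, "jaw": -0.7}]}}

```text
time_s: 22.2
position: [0.4957, 0.3244, 0.0583]
orientation: [0.785, 0.62, 0.0, -0.0]
wrist_force: [0.9, -0.4, -1.1]
width: 0.0229
```

```bash
python3 - <<'E'
from h import *
s=st(); yaw=yaw_now(s);tx=np.array([np.cos(yaw),np.sin(yaw)])
ct=np.array([.4951,.3228]);print('lat err',(s['position'][:2]-ct)@tx)
c=cam('wrist','w10');f=lambda q:np.round((q-np.array([180,40]))*3.5,0)
# re-measure rail midline from image at this pose by brightness profile
g=c['image'].astype(int).sum(2)
for dist in (.030,.040):
    d=np.array([np.cos(np.radians(-13.7)),np.sin(np.radians(-13.7))]); n=np.array([-d[1],d[0]])
    prof=[]
    for l in np.arange(-.016,.0161,.0005):
        P=ct-d*dist+n*l; u,v=proj(c,[*P,.033]); prof.append(g[int(round(v)),int(round(u))])
    prof=np.array(prof);L=np.arange(-.016,.0161,.0005);w=np.clip(prof-np.percentile(prof,60),0,None)
    print(dist,'mid offset from ct',(w*L).sum()/w.sum(),prof)
st()
E
```

```text
t 22.2 p [0.4957 0.3244 0.0583] yaw 76.6 w 0.0229 F row 0.9 -0.4 -1.1
lat err 0.0017059457126329493
0.03 mid offset from ct 0.0003928132678132818 [299 295 278 262 272 248 264 263 257 256 250 266 306 381 463 534 599 611
 616 610 608 563 534 490 418 362 277 275 264 276 277 268 262 257 273 267
 269 282 303 315 341 401 486 537 613 632 638 629 608 576 544 481 395 314
 296 301 298 297 295 300 310 311 314 307 305]
0.04 mid offset from ct 0.00033189165414362014 [305 302 295 292 277 259 262 268 290 292 285 279 295 371 475 539 584 603
 619 621 603 572 539 485 432 353 303 294 300 305 298 304 289 297 289 300
 297 292 306 290 310 366 515 566 588 624 640 636 628 580 520 470 387 314
 297 294 309 294 303 304 303 304 315 309 304]
t 22.25 p [0.4957 0.3244 0.0583] yaw 76.6 w 0.0229 F row 0.1 0.2 -1.3
```

Request:
{"name": "jog_arm", "arguments": {"targets": [{"dx": -0.001, "dy": 0, "dz": 0.001, "wx": 0, "wy": 0, "wz": 0, "jaw": -0.7}, {"dx": 0, "dy": 0, "dz": 0.001, "wx": 0, "wy": 0, "wz": 0, "jaw": -0.7}, {"dx": 0, "dy": 0, "dz": 0, "wx": 0, "wy": 0, "wz": 0, "jaw": -0.7}]}}

```text
time_s: 22.62
position: [0.4954, 0.3234, 0.0561]
orientation: [0.785, 0.62, -0.0, -0.0]
wrist_force: [0.4, 0.1, 0.4]
width: 0.023
```

Request:
{"name": "jog_arm", "arguments": {"targets": [{"dx": 0, "dy": 0, "dz": 0.001, "wx": 0, "wy": 0, "wz": 0, "jaw": -0.7}, {"dx": 0, "dy": 0, "dz": 0, "wx": 0, "wy": 0, "wz": 0, "jaw": -0.7}]}}

```text
time_s: 22.88
position: [0.4955, 0.3235, 0.0553]
orientation: [0.785, 0.62, 0.0, -0.0]
wrist_force: [0.5, 0.1, 1.3]
width: 0.0227
```

Request:
{"name": "jog_arm", "arguments": {"targets": [{"dx": 0, "dy": 0, "dz": 0.001, "wx": 0, "wy": 0, "wz": 0, "jaw": -0.7}, {"dx": 0, "dy": 0, "dz": 0, "wx": 0, "wy": 0, "wz": 0, "jaw": -0.7}]}}

```text
time_s: 23.12
position: [0.4956, 0.3235, 0.055]
orientation: [0.785, 0.62, 0.0, -0.0]
wrist_force: [-5.1, -1.6, 16.9]
width: 0.0231
```

Request:
{"name": "jog_arm", "arguments": {"targets": [{"dx": 0, "dy": 0, "dz": -0.0007, "wx": 0, "wy": 0, "wz": 0, "jaw": -0.7}, {"dx": 0, "dy": 0, "dz": 0, "wx": 0, "wy": 0, "wz": 0, "jaw": -0.35}, {"dx": 0, "dy": 0, "dz": 0, "wx": 0, "wy": 0, "wz": 0, "jaw": -0.2}, {"dx": 0, "dy": 0, "dz": 0, "wx": 0, "wy": 0, "wz": 0, "jaw": 0}, {"dx": 0, "dy": 0, "dz": 0, "wx": 0, "wy": 0, "wz": 0, "jaw": 0.1}, {"dx": 0, "dy": 0, "dz": 0, "wx": 0, "wy": 0, "wz": 0, "jaw": 0.1}]}}

```text
time_s: 23.88
position: [0.4955, 0.3234, 0.0549]
orientation: [0.785, 0.62, -0.0, 0.0]
wrist_force: [0.4, 0.6, -0.5]
width: 0.0471
```

Request:
{"name": "jog_arm", "arguments": {"targets": [{"dx": 0, "dy": 0, "dz": -0.005, "wx": 0, "wy": 0, "wz": 0, "jaw": 0.1}, {"dx": 0, "dy": 0, "dz": -0.02, "wx": 0, "wy": 0, "wz": 0, "jaw": 0.1}, {"dx": 0, "dy": 0, "dz": -0.04, "wx": 0, "wy": 0, "wz": 0, "jaw": 0.1}, {"dx": 0, "dy": 0, "dz": -0.05, "wx": 0, "wy": 0, "wz": 0, "jaw": 0.1}, {"dx": 0, "dy": 0, "dz": -0.04, "wx": 0, "wy": 0, "wz": 0, "jaw": 0.1}, {"dx": 0, "dy": 0, "dz": 0, "wx": 0, "wy": 0, "wz": 0, "jaw": 0.1}, {"dx": 0, "dy": 0, "dz": 0, "wx": 0, "wy": 0, "wz": 0, "jaw": 0.1}]}}

```text
time_s: 24.75
position: [0.4953, 0.3233, 0.2105]
orientation: [0.785, 0.62, 0.0, -0.0]
wrist_force: [-0.1, 0.5, -0.2]
width: 0.0472
```

```bash
python3 - <<'E'
from h import *
st();c=cam('wrist','w11');t=cam('top','top2')
im=c['image'].astype(int);m=((im[...,0]>70)&(im[...,1]<0.35*im[...,0])&(im[...,2]<.35*im[...,0])).astype(np.uint8)
n,l,s,ce=cv2.connectedComponentsWithStats(m)
for i in range(1,n):
    if s[i,4]>80:
        vs,us=np.nonzero(l==i);P=np.array([at_d(c,u,v,0) for u,v in zip(us,vs)]);P=P[np.isfinite(P).all(1)]
        print(s[i],'mean',P.mean(0).round(4),'zmax',np.percentile(P[:,2],97),cv2.minAreaRect((P[:,:2]*1000).astype(np.float32)))
a=c['image'][60:360,130:430,::-1];b=cv2.resize(t['image'][120:290,180:405,::-1],None,fx=2.2,fy=2.2)
h=b.shape[0];a=cv2.resize(a,(300,h));cv2.imwrite('pics/fin.png',np.hstack([a,b])[:, :800])
o=load('top0')
for n,(x0,x1,y0,y1) in dict(vase=(170,212,155,200),jacks=(250,350,130,170),paddle=(412,450,125,200)).items():
    print(n,abs(o['image'][y0:y1,x0:x1].astype(int)-t['image'][y0:y1,x0:x1]).mean())
E
```

```text
t 24.75 p [0.4953 0.3233 0.2105] yaw 76.6 w 0.0472 F row -0.1 0.5 -0.2
[ 265  170   27   50 1240] mean [0.4944 0.323  0.053 ] zmax 0.05638069861672154 ((503.1458435058594, 320.82586669921875), (22.81880760192871, 55.311370849609375), 77.05985260009766)
[ 311  306   35   50 1266] mean [0.6468 0.338  0.0399] zmax 0.07075627826015815 ((590.3025512695312, 341.7860107421875), (31.436857223510742, 215.77520751953125), 84.84323120117188)
[403 390  12  15  84] mean [0.6024 0.375  0.1725] zmax 0.2860856717938216 ((571.4392700195312, 367.3970947265625), (185.56605529785156, 4.109846591949463), 12.818547248840332)
vase 14.395767195767196
jacks 1.0484166666666668
paddle 1.0026900584795322
```

View pics/fin.png

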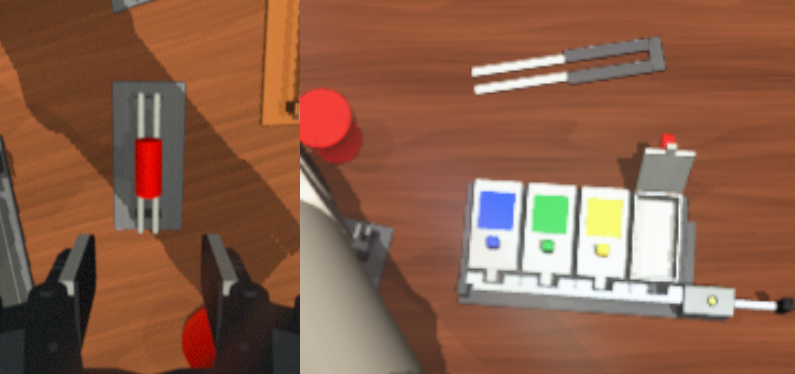

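The chunk lies centred between the rails, the red lid is open and the others are shut. The rod is out, and the vase, jacks and paddle are in place. Handing in.

```bash
python3 -c "
from cell import robot
print(robot.hand_in(), robot.read_state()['time_s'])"
```

```text
the job is handed in; nothing more can be done
the job is handed in; nothing more can be done
```

I did the whole job in the order asked and handed it in at about 25 s of the 72 s allowed. No verdict was reported.

- **Lock rod:** I pulled it out to about 22 mm by my estimate, where the pin dropped. The pin stood about 2.4 mm above the cover after I let go, against 4.7 mm before. The other lids stayed shut.
- **Red lid:** I raised it by its knob to about 75°, then pushed it from the front. It measured about 102° afterwards and still stood open in the last picture.
- **Red chunk:** I gripped it at 25 N and lowered it until it touched the rails of the larger dark grey rest. That contact reached 17 N, so I backed off slightly before opening the jaws. It lies lengthwise, near the middle of the rails, with its top at about 55 mm, as expected when seated.
- **Bystanders:** The jacks and paddle matched the first picture. The vase's image comparison differed because the arm was partly in view, but the vase appears at the same spot in both pictures.

The camera readings disagreed by 2 to 4 mm between the top and wrist views. I relied on the wrist view for the post, knob, chunk and rails.

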